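Set up the crimping station for its first piece

ROBOT

A 6-joint arm with a two-finger parallel gripper is mounted at the origin on the work surface. World frame = base frame: x ahead of the robot, y to its left, z up, the work surface at z = 0. Lengths are in mm, angles in degrees, forces in N, time in s.
With the tool pointing down it reaches from about 300 to 850 mm from the base axis. Payload 4.2 kg.
Tool frame: the origin (TCP) lies midway between the tips of the shut fingers; the grasp point (between the pads) lies 19 mm behind it; y points along the fingers, z is the direction in which the jaws open and shut, and the axes are right-handed (so a half turn about y gives the same grasp; the last joint's range is limited). The gripper opens to 91 mm and grips with 3 to 60 N. Pads are 32 mm wide; open, the fingers measure 118 mm over their backs; the gripper's body (76 mm by 178 mm) begins 60 mm behind the grasp point.
Start: joints at [-66.291, 18.312, 89.639, -0, 72.044, -1.146], TCP at [241.692, -521.759, 176.176] pointing down, gripper open.
Joint ranges: [-177.97, 177.97], [-48.28, 115.42], [12.27, 149.76], [-77.06, 257.06], [2.81, 150.46], [-146.56, 146.56]. Speed limits (degrees/s): [147.25, 147.25, 180, 180, 180, 180].

INTERFACE

Orientations are given as [roll, pitch, yaw] about the fixed x, y, z axes, in that order (R = Rz(yaw) Ry(pitch) Rx(roll)).
In Python, from workcell import env gives the robot as it stands.
- The arm moves only by the shell command python3 -m handwheel 'ROWS' [FORCE]. ROWS is JSON, a list of rows, each a list of 3 entries, a list of its own where there are three numbers: the opening, from 0 (shut) to 1 (fully open), then the shift along the tool's x, y, z in mm, then the turn, a rotation vector about the tool's x, y, z in degrees. A call has exactly 10 rows; each row shifts and turns the commanded pose from where the row before left it, along the tool's axes as they then stand; what a row does not reach is not made up. A row lasts 1/12 s, in which the tool goes at most 41.7 mm and 7.16 degrees, less where a joint would pass 70% of its speed; a pose out of reach is approached as far as the arm can. A call is refused whole if a number of a shift passes 41.7 or a number of a turn 7.16, either way. A call with a gripper value outside its range is refused whole. The fingers move at their own pace and stop on an object; FORCE is the grip in N (left out, the last holds). Time passes only in rows, so rows that do not move let the fingers close, or fill a call up. It gives the time, the measured TCP pose, the force and the opening at its end, in the units of the state.
- env.state(): the state, without advancing time (a new reading comes with each control period).
- env.grab_frame(name): name is "scene" or "top" or "wrist"; returns the picture (384x512x3 uint8, red, green, blue); there is no depth.
- env.camera_info(name): a dict with "fx", "fy", "cx", "cy" (pixels), "k1" (the pictures are not rectified: a ray, as slopes to the right and down, at radius r is drawn at 1 + k1 r^2 times it, then the intrinsics apply), "camera_from_world" (4x4, takes a point from world to camera coordinates); the wrist camera has in their place "mount" (4x4, takes a point from camera to tool coordinates, whose origin is the TCP and whose axes are the tool frame's). Camera axes: x right, y down, z forward; pixel columns grow to the right and rows downward; lengths in mm; the calibration is good to about 2 mm. A picture is of the moment at which its call begins: read the wrist's pose just before it. camera_info takes no time and is no camera call.
- env.job_done(): hands the job in, once; it reports no verdict.
Trained networks look in the newest picture that a camera, given by its name, has taken for a name from the list of things; names that differ only in an ending like _2 or _b are one class to them, and where a whole thing is asked for, a point or a joint stands for the part that bears it (a point fixed in the world has none). Each returns a list of dicts, best first, with "p" (0 to 1); they miss things now and then, are a little off and sometimes report something else, mostly with a low value. They report only what shows in the picture. A call takes as long as a camera call.
- env.masks_of(camera, label): "region" (384x512 bool, what is visible of it) and "location" ([column, row] in pixels, amid what is visible of it).
The state is a dict: "time_s": time; "qpos": joint angles; "qvel": joint speeds; "effort": joint torques, N m; "ee_pos": TCP position; "ee_rot": TCP orientation; "force": force on the tool from outside, world axes, zero at the start; "torque": the same for the moment, N m; "gripper_width": finger opening in mm.
Only numpy, scipy, OpenCV 4.12 (cv2) and the standard library are available. Lean on these libraries where they do the work, as an engineer would, in place of code of your own. Each camera call takes 0.05 s, during which the arm holds its last target.

TASK

Set up the crimping station for its first piece: put the white bottle nest in the middle of the press's pulled-out shuttle plate, its sides square with the plate, and stand the open bottle upright in the nest's bore. On the gauge board set out the inspection set, each piece centred on its cork pad: the finished master bottle standing on the middle pad, the thick go ring lying to its left and the thin grooved no-go ring to its right, as seen from the robot's side. Do not knock a bottle over, and leave the oil bottle and the caliper where they are.

Things in the scene. Friction and masses are not known exactly. Their poses are not given: they have to be found in the camera images.
- shuttle: Square dark steel loading plate, 110 x 110 mm, flat, of the green press on the right; pulled out and locked, rigid. Origin: centre of its top face, 64 mm above the bench; y points away from the press column. 200 mm along -y hangs the ram (40 mm wide, tip 213 mm above the bench; head above 310 mm, 80 mm wide), 345 mm along -y the column. A 12 mm finger pull on the +y edge lies below the top.
- gauge_board: Wooden board, 84 mm (x) by 250 mm (y), fixed on the left of the bench. Three round cork pads, 64 mm across, in a row at y = +80, 0 and -80 mm, x = 0; pad tops are 14 mm above the bench. Origin: middle of the underside, on the bench. x points away from the robot's side, +y to the left as seen from the robot (turned by up to 0.35 rad).
- nest: Bottle nest: square white plastic block 56 x 56 mm, 28 mm high, with a round blind bore 33 mm wide, 18 mm deep, chamfered, in the middle of its top (bore floor 10 mm above the underside). About 110 g. Origin: centre of the underside; x and y along its sides, z up.
- bottle: Open bottle, the first piece to be crimped: round clear glass, 28 mm across up to 60 mm, a narrow aluminium ferrule (18 mm wide) from 66 to 80 mm and a thin bare white pump stem up to 84 mm. Bevelled foot. About 75 g, standing. Origin: centre of the underside, z up.
- master: Finished master sample: the same glass (28 mm across up to 60 mm, bevelled foot) with a wide plain aluminium overcap, also 28 mm across, from 68 to 106 mm. About 95 g. Origin: centre of the underside, z up. Stands on the bench at the start.
- go_ring: Go ring gauge: the larger and thicker steel ring, plain outside, 48 mm across, 24 mm high, 17 mm bore, about 270 g, lying flat. Origin: centre of the underside, z up.
- nogo_ring: No-go ring gauge: the smaller and thinner steel ring with a groove round its outside, 38 mm across, 12 mm high, 17 mm bore, about 85 g, lying flat. Origin: centre of the underside, z up.
- oiler: Bystander, to be left standing where it is: grey plastic oil bottle 40 mm across with a black pointed spout, 112 mm high, among the things to be moved. Origin: centre of the underside.
- caliper: Bystander, to be left where it lies: steel caliper with a black slide, 225 mm long (along its y), 12 mm high, flat on the bench near the robot. Origin: middle of its beam, on the bench.

How it is judged (in metres and radians):
At the end, for the whole second after the job is handed in: Nest flat on the shuttle, within 10 mm of its centre, square within 0.17 rad; bottle on the floor of its bore; master on the middle pad, go ring flat on the left (+y) and no-go ring on the right (-y) pad, each within 12 mm of the pad centre in board x and y; all upright, released, at rest (horizontal distance between nest and shuttle below 0.01 m and z of nest in the frame of shuttle between -0.004 and 0.004 m and (angle between the x axis of nest and the x axis of shuttle, either way round below 0.17 rad or angle between the x axis of nest and the y axis of shuttle, either way round below 0.17 rad) and horizontal distance between bottle and nest below 0.006 m and z of bottle in the frame of nest between 0.006 and 0.014 m and x of master in the frame of gauge_board between -0.012 and 0.012 m and y of master in the frame of gauge_board between -0.012 and 0.012 m and z of master in the frame of gauge_board between 0.01 and 0.018 m and x of go_ring in the frame of gauge_board between -0.012 and 0.012 m and y of go_ring in the frame of gauge_board between 0.068 and 0.092 m and z of go_ring in the frame of gauge_board between 0.01 and 0.018 m and x of nogo_ring in the frame of gauge_board between -0.012 and 0.012 m and y of nogo_ring in the frame of gauge_board between -0.092 and -0.068 m and z of nogo_ring in the frame of gauge_board between 0.01 and 0.018 m and angle between each of nest, bottle, master, go_ring, nogo_ring's own z axis and vertical below 0.12 rad and linear speed of each of nest, bottle, master, go_ring, nogo_ring below 0.02 m/s and angular speed of each of nest, bottle, master, go_ring, nogo_ring below 0.5 rad/s); the robot touches nothing.
It fails at once if the open bottle or the master bottle is knocked over (tilted by more than 1 rad) (angle between any of bottle, master's own z axis and vertical above 1 rad).
It fails at once if the oil bottle is moved by more than 20 mm (distance of oiler from where it was at the start of the episode above 0.02 m).
It fails at once if the caliper is moved by more than 20 mm (distance of caliper from where it was at the start of the episode above 0.02 m).
It also fails if it takes over 128 s, if anything falls off the work surface, if the arm or the gripper's body presses on something with over 40 N, if the wrist force passes 120 N, or if a joint passes its speed limit or range.

## Working session

There is one attempt and no reset: what is moved stays moved. The work goes in short steps, Python scripts to look and compute and a shell command to move; the robot and the scene stay as the last step left them, time stands still between calls to the robot, and variables do not carry over. Pictures are saved under pics/ and viewed, and the job is handed in when it is done.

```bash
ls; mkdir -p pics; python3 - <<'E'
from workcell import env
import cv2
s=env.state()
print(s)
for n in ("scene","top","wrist"):
    im=env.grab_frame(n); cv2.imwrite(f"pics/{n}0.png",im[:,:,::-1])
    c=env.camera_info(n); print(n,c)
E
```

```text
pics
{'time_s': 0.0, 'qpos': array([-6.62913945e+01,  1.83529607e+01,  8.97052556e+01, -8.01326376e-04,
        7.20402090e+01, -1.14591738e+00]), 'qvel': array([-0.00470018, -0.03009384,  0.03000505,  0.12095798, -0.01434684,
        0.05509869]), 'effort': array([ 5.51122207e-05, -4.12457085e+01, -2.31971544e+01,  7.25796609e-02,
        4.56606550e-02, -1.60944396e-04]), 'ee_pos': array([ 241.46108829, -521.25077875,  175.31486514]), 'ee_rot': array([-9.00984209e+01,  1.20667564e-03, -1.55145230e+02]), 'force': array([-1.20056341,  0.67720952, -0.35894996]), 'torque': array([ 0.00584498,  0.00996712, -0.05476023]), 'gripper_width': 90.96255414756678}
scene {'fx': 482.71926692382334, 'fy': 482.71926692382334, 'cx': 255.435644446659, 'cy': 182.18369162685474, 'k1': -0.13458880649022706, 'camera_from_world': array([[ 5.27573555e-01,  8.49507170e-01,  1.92680475e-03,
        -2.53348852e+02],
       [ 6.13190164e-01, -3.79240758e-01, -6.92946080e-01,
        -2.60152588e+02],
       [-5.87931941e-01,  3.66761525e-01, -7.20986836e-01,
         1.49186819e+03],
       [ 0.00000000e+00, 
[... 344 characters left out ...]
1.02367089e-01,
         4.86919070e+02],
       [ 1.01929779e-01, -3.05166185e-02, -9.94323416e-01,
         8.46063748e+02],
       [ 0.00000000e+00,  0.00000000e+00,  0.00000000e+00,
         1.00000000e+00]])}
wrist {'fx': 277.7881354756874, 'fy': 277.7881354756874, 'cx': 258.0647612581351, 'cy': 188.78442078176354, 'k1': -0.03602145974195559, 'mount': array([[-5.03756578e-04,  9.60229408e-01,  2.79211802e-01,
        -7.92752784e+01],
       [ 9.79740366e-04, -2.79211230e-01,  9.60229207e-01,
        -2.08771954e+02],
       [ 9.99999393e-01,  7.57276853e-04, -8.00121018e-04,
        -7.05245275e-02],
       [ 0.00000000e+00,  0.00000000e+00,  0.00000000e+00,
         1.00000000e+00]])}
```

View pics/scene0.png

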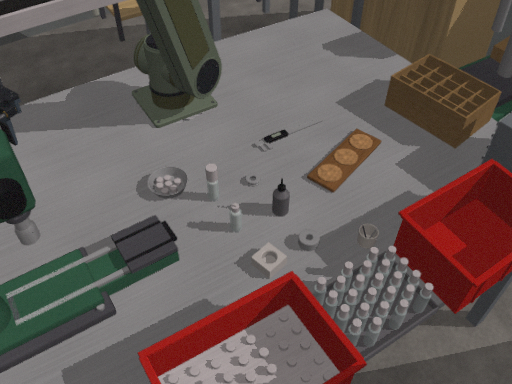

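View pics/top0.png

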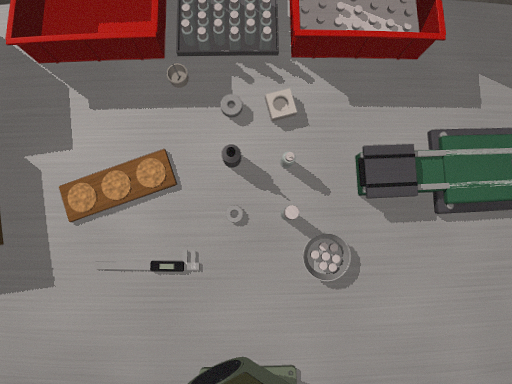

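View pics/wrist0.png

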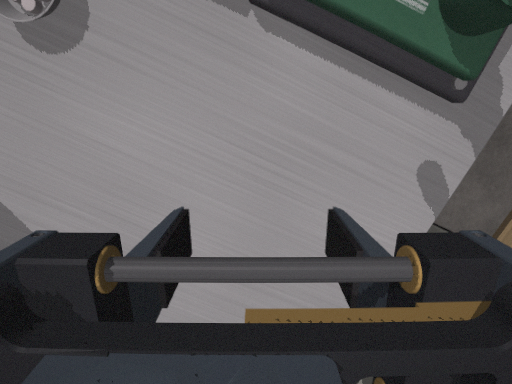

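Scene: the nest is at (268,259), the open bottle at (236,217) and the master at (212,182). The rings are at (309,241) for go and (252,180) for no-go. The oiler is at (281,200), the board at (345,160) and the shuttle at (145,243). Top view agrees. Next I'll localise everything.

```bash
cat > h.py <<'E'
from workcell import env
import numpy as np, cv2
from scipy.spatial.transform import Rotation as R
def cam(n):
    c=env.camera_info(n)
    if n=="wrist":
        s=env.state()
        T=np.eye(4);T[:3,:3]=R.from_euler('xyz',s['ee_rot'],degrees=True).as_matrix();T[:3,3]=s['ee_pos']
        c["camera_from_world"]=np.linalg.inv(T@c["mount"])
    return c
def ray(c,px):
    px=np.atleast_2d(np.array(px,float))
    d=(px-[c['cx'],c['cy']])/[c['fx'],c['fy']]
    u=d.copy()
    for _ in range(20): u=d/(1+c['k1']*(u**2).sum(1,keepdims=True))
    T=np.linalg.inv(c['camera_from_world'])
    D=np.c_[u,np.ones(len(u))]@T[:3,:3].T
    return T[:3,3],D
def onz(c,px,z):
    o,D=ray(c,px); return o+D*((z-o[2])/D[:,2])[:,None]
def proj(c,P):
    P=np.atleast_2d(P); q=P@c['camera_from_world'][:3,:3].T+c['camera_from_world'][:3,3]
    u=q[:,:2]/q[:,2:]; u=u*(1+c['k1']*(u**2).sum(1,keepdims=True))
    return u*[c['fx'],c['fy']]+[c['cx'],c['cy']]
E
python3 - <<'E'
from h import *
top={'shuttle':64,'gauge_board':14,'nest':28,'bottle':42,'master':106,'go_ring':24,'nogo_ring':12,'oiler':112,'caliper':12}
np.set_printoptions(precision=1,suppress=True)
for n in ("top","scene"):
    env.grab_frame(n); c=cam(n)
    im=env.grab_frame(n).copy()
    for k in top:
        for m in env.masks_of(n,k)[:2]:
            g=m['region']; ys,xs=np.nonzero(g)
            if len(xs)==0: continue
            ct=np.array([xs.mean(),ys.mean()])
            z=top[k]
            r=cv2.minAreaRect(onz(c,np.c_[xs,ys],z)[:,:2].astype(np.float32))
            print(n,k,round(m['p'],2),len(xs),m['location'],'ctr@top',onz(c,ct,z)[0,:2],'ctr@mid',onz(c,ct,z/2)[0,:2],'rect',np.array(r[0]),np.array(r[1]),r[2])
            im[cv2.morphologyEx(g.astype(np.uint8),cv2.MORPH_GRADIENT,np.ones((2,2),np.uint8))>0]=(255,255,0)
    cv2.imwrite(f"pics/m_{n}.png",im[:,:,::-1])
E
```

```text
top shuttle 0.57 2907 [389.7, 172.3] ctr@top [ 511.8 -298.3] ctr@mid [ 516.2 -309.8] rect [ 512.4 -297.5] [112.7 124.6] 0.3889963924884796
top gauge_board 0.82 4351 [120.2, 187.5] ctr@top [495.7 275. ] ctr@mid [496.5 277.2] rect [495.4 277.4] [ 88.1 252.6] 18.271406173706055
top nest 0.68 777 [281.2, 105.0] ctr@top [664.8 -79.4] ctr@mid [669.1 -80.7] rect [665.3 -79.5] [64.1 61.8] 14.385991096496582
top bottle 0.73 204 [285.4, 159.6] ctr@top [541.9 -89.3] ctr@mid [545.5 -91.5] rect [542.1 -89.5] [29.6 34.3] 88.6924819946289
top master 0.73 231 [288.1, 216.0] ctr@top [426.9 -84.7] ctr@mid [428.8 -90.4] rect [426.5 -84.4] [27.4 35.4] 25.498754501342773
top go_ring 0.74 389 [232.3, 104.8] ctr@top [664.7  26.5] ctr@mid [668.4  26.8] rect [664.8  26.8] [45.8 47.4] 89.39360046386719
top nogo_ring 0.5 213 [235.6, 216.5] ctr@top [430.2  24.8] ctr@mid [430.4  24.9] rect [430.5  24.9] [36.3 36.2] 44.20808792114258
top oiler 0.75 389 [231.1, 155.5] ctr@top [538.6  26.4] ctr@mid [548.7  28.3] rect [539.3  26.8] [36.6 46.9] 89.36145782470703
top caliper 0.57 1067 [158.6, 265.6] ctr@top [324.2 195
[... 1113 characters left out ...]
307.8] [112.1 114.1] 1.7366926670074463
scene go_ring 0.81 369 [308.2, 240.2] ctr@top [675.2  20. ] ctr@mid [668.4  26.2] rect [675.3  19.7] [47.4 57.4] 53.11191940307617
scene nogo_ring 0.74 457 [280.7, 204.0] ctr@top [534.1  39.2] ctr@mid [529.7  42.4] rect [527.1  44.6] [ 40.1 113.8] 53.49211502075195
scene nogo_ring 0.42 145 [251.6, 175.2] ctr@top [437.1  17.3] ctr@mid [432.1  20.4] rect [435.8  18.7] [33.3 42.8] 58.26403045654297
scene oiler 0.8 467 [280.8, 202.6] ctr@top [607.8 -15.6] ctr@mid [567.6  14.1] rect [603.2 -12.1] [36.  97.3] 52.53203201293945
scene caliper 0.91 475 [281.1, 132.8] ctr@top [330.9 188.3] ctr@mid [325.2 192.5] rect [327.4 204.8] [ 44.6 224.2] 5.1598405838012695
```

View pics/m_top.png

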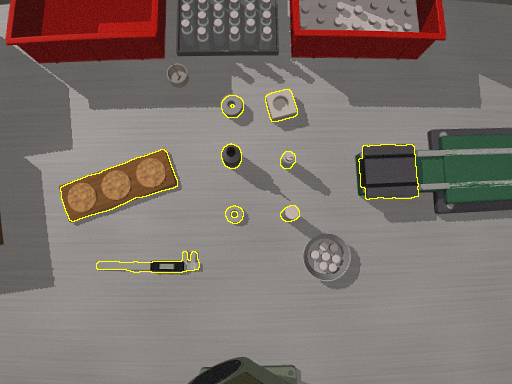

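View pics/m_scene.png

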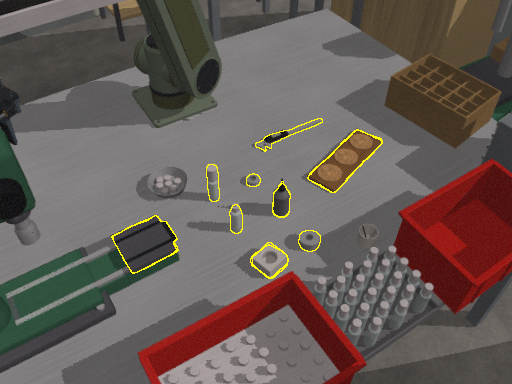

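```bash
cat > fit.py <<'E'
from h import *
from scipy.optimize import minimize
t=np.linspace(0,2*np.pi,40)
def cyl(r,z0,z1): return np.r_[np.c_[r*np.cos(t),r*np.sin(t),0*t+z0],np.c_[r*np.cos(t),r*np.sin(t),0*t+z1]]
def box(a,b,z0,z1): return np.array([[x,y,z] for x in(-a/2,a/2) for y in(-b/2,b/2) for z in(z0,z1)])
M={'nest':[box(56,56,0,28)],'bottle':[cyl(14,2,60),cyl(9,60,80)],'master':[cyl(14,0,60),cyl(9,60,68),cyl(14,68,106)],
'go_ring':[cyl(24,0,24)],'nogo_ring':[cyl(19,0,12)],'oiler':[cyl(20,0,75),cyl(4,75,112)],'gauge_board':[box(84,250,0,10)],
'shuttle':[box(110,110,50,64),box(40,0.1,50,58)+[0,61,0]]}
def sil(c,parts,x,y,a,z=0,S=4):
    ca,sa=np.cos(a),np.sin(a); m=np.zeros((384*S,512*S),np.uint8)
    for P in parts:
        Q=np.c_[ca*P[:,0]-sa*P[:,1]+x,sa*P[:,0]+ca*P[:,1]+y,P[:,2]+z]
        h=cv2.convexHull(((proj(c,Q)+.5)*S).astype(np.float32))
        cv2.fillConvexPoly(m,np.round(h).astype(np.int32),1)
    return m
def fit(k,masks,x0,yaw=False,z=0,S=4):
    # masks: list of (cam,mask)
    bigs=[]
    for c,g in masks: bigs.append((c,cv2.resize(g.astype(np.uint8),None,fx=S,fy=S,interpolation=cv2.INTER_NEAREST)))
    def f(p):
        e=0
        for c,b in bigs:
            s=sil(c,M[k],p[0],p[1],p[2]/30 if yaw else 0,z,S)
            e+=1-(s&b).sum()/max(1,(s|b).sum())
        return e
    p0=np.array([x0[0],x0[1],x0[2]*30 if yaw else 0.])
    if not yaw: p0=p0[:2]
    n=len(p0); sim=np.r_[[p0],[p0+8*np.eye(n)[i] for i in range(n)]]
    r=minimize(f,p0,method='Nelder-Mead',options=dict(initial_simplex=sim,xatol=.05,fatol=1e-4))
    p=r.x.copy()
    if yaw:p[2]/=30
    return p,r.fun
E
python3 - <<'E'
from fit import *
np.set_printoptions(precision=3,suppress=True)
cs={}
for n in("top","scene"): env.grab_frame(n); cs[n]=cam(n)
init={'nest':(666,-80,.25),'bottle':(540,-90,0),'master':(427,-89,0),'go_ring':(666,26,0),'nogo_ring':(430,24,0),'oiler':(545,28,0),'gauge_board':(497,275,.32),'shuttle':(512,-303,.01)}
for k,x0 in init.items():
    ms=[]
    for n in cs:
        for m in env.masks_of(n,k):
            ys,xs=np.nonzero(m['region'])
            if np.linalg.norm(onz(cs[n],[[xs.mean(),ys.mean()]],20)[0,:2]-x0[:2])<60: ms.append((cs[n],m['region'],n));break
    for sub in [ms]+[[m] for m in ms]:
        p,e=fit(k,[m[:2] for m in sub],x0,yaw=k in('nest','gauge_board','shuttle'))
        print(k,[m[2] for m in sub],p,round(e/len(sub),3))
E
```

```text
nest ['top', 'scene'] [668.35  -80.94    0.253] 0.063
nest ['top'] [668.929 -79.507   0.251] 0.04
nest ['scene'] [667.555 -82.506   0.25 ] 0.049
bottle ['top', 'scene'] [541.46  -90.893] 0.189
bottle ['top'] [541.564 -88.728] 0.119
bottle ['scene'] [542.581 -93.828] 0.113
master ['top', 'scene'] [429.43  -90.137] 0.162
master ['top'] [428.487 -86.863] 0.167
master ['scene'] [429.656 -91.715] 0.105
go_ring ['top', 'scene'] [668.563  27.003] 0.155
go_ring ['top'] [669.23   27.092] 0.147
go_ring ['scene'] [666.741  27.686] 0.154
nogo_ring ['top', 'scene'] [430.709  24.126] 0.22
nogo_ring ['top'] [430.924  25.089] 0.18
nogo_ring ['scene'] [430.728  21.057] 0.164
oiler ['top', 'scene'] [550.521  26.772] 0.191
oiler ['top'] [547.891  28.094] 0.193
oiler ['scene'] [552.245  24.942] 0.171
gauge_board ['top', 'scene'] [496.05  277.96    0.322] 0.042
gauge_board ['top'] [496.335 279.447   0.327] 0.028
gauge_board ['scene'] [495.542 275.236   0.324] 0.035
shuttle ['top', 'scene'] [ 512.61  -303.561    0.028] 0.06
shuttle ['top'] [ 513.041 -302.627    0.024] 0.047
shuttle ['scene'] [ 512.214 -304.857    0.036] 0.063
```

```bash
cat > plan.py <<'E'
import sys
from h import *
from scipy.linalg import logm,expm
# usage: plan.py x y z psi_deg N   -> per-row shift, turn (N equal rows)
x,y,z,psi=map(float,sys.argv[1:5]); N=int(sys.argv[5]) if len(sys.argv)>5 else 10
s=env.state()
A=np.eye(4);A[:3,:3]=R.from_euler('xyz',s['ee_rot'],degrees=True).as_matrix();A[:3,3]=s['ee_pos']
B=np.eye(4);B[:3,:3]=R.from_euler('xyz',[-90,0,psi],degrees=True).as_matrix();B[:3,3]=[x,y,z]
E=expm(np.real(logm(np.linalg.inv(A)@B))/N)
print('t',round(s['time_s'],2),'now',s['ee_pos'].round(1),s['ee_rot'].round(1),'w',round(s['gripper_width'],1))
print('row shift',E[:3,3].round(2),'turn',np.degrees(R.from_matrix(E[:3,:3]).as_rotvec()).round(2), 'x',N)
E
python3 plan.py 668.5 -81 110 -165.5 20
```

```text
t 2.15 now [ 241.7 -521.7  176.2] [ -90.     0.  -155.1] w 91.2
row shift [-27.61   3.31 -13.46] turn [-0.    0.52 -0.  ] x 20
```

```bash
python3 -m handwheel '[[1,[-27.6,3.3,-13.5],[0,0.52,0]],[1,[-27.6,3.3,-13.5],[0,0.52,0]],[1,[-27.6,3.3,-13.5],[0,0.52,0]],[1,[-27.6,3.3,-13.5],[0,0.52,0]],[1,[-27.6,3.3,-13.5],[0,0.52,0]],[1,[-27.6,3.3,-13.5],[0,0.52,0]],[1,[-27.6,3.3,-13.5],[0,0.52,0]],[1,[-27.6,3.3,-13.5],[0,0.52,0]],[1,[-27.6,3.3,-13.5],[0,0.52,0]],[1,[-27.6,3.3,-13.5],[0,0.52,0]]]' 30; python3 plan.py 668.5 -81 110 -165.5 10
```

```text
time_s: 2.98
ee_pos: [445.8, -290.2, 143.2]
ee_rot: [-90.0, 0.0, -160.4]
force: [1.0, -0.7, 0.2]
gripper_width: 91.2
t 2.98 now [ 445.8 -290.2  143.2] [ -90.     0.  -160.4] w 91.2
row shift [-27.5    3.32 -13.35] turn [-0.    0.51 -0.  ] x 10
```

```bash
python3 -m handwheel '[[1,[-27.5,3.3,-13.4],[0,0.51,0]],[1,[-27.5,3.3,-13.4],[0,0.51,0]],[1,[-27.5,3.3,-13.4],[0,0.51,0]],[1,[-27.5,3.3,-13.4],[0,0.51,0]],[1,[-27.5,3.3,-13.4],[0,0.51,0]],[1,[-27.5,3.3,-13.4],[0,0.51,0]],[1,[-27.5,3.3,-13.4],[0,0.51,0]],[1,[-27.5,3.3,-13.4],[0,0.51,0]],[1,[-27.5,3.3,-13.4],[0,0.51,0]],[1,[-27.5,3.3,-13.4],[0,0.51,0]]]' 30; cat > look.py <<'E'
import sys
from fit import *
np.set_printoptions(precision=3,suppress=True)
# look.py tag  [name x y yaw z usefityaw]...
tag=sys.argv[1]; c=cam("wrist"); im=env.grab_frame("wrist").copy()
print('pose',env.state()['ee_pos'].round(1),env.state()['ee_rot'].round(1))
for a in sys.argv[2:]:
    k,x,y,yaw,z,uy=a.split(','); x,y,yaw,z=map(float,(x,y,yaw,z))
    for m in env.masks_of("wrist",k)[:2]:
        g=m['region']; print(k,round(m['p'],2),g.sum(),m['location'],'edge' if g[0].any() or g[:,0].any() or g[:,-1].any() else '')
        im[cv2.morphologyEx(g.astype(np.uint8),cv2.MORPH_GRADIENT,np.ones((2,2),np.uint8))>0]=(255,255,0)
        print('  fit',fit(k,[(c,g)],(x,y,yaw),uy=='1',z))
        break
    s=sil(c,M[k],x,y,yaw,z,1)
    im[cv2.morphologyEx(s,cv2.MORPH_GRADIENT,np.ones((2,2),np.uint8))>0]=(255,0,255)
cv2.imwrite(f"pics/w_{tag}.png",im[:,:,::-1])
E
python3 look.py nest nest,668.5,-81,.253,0,1
```

```text
time_s: 3.82
ee_pos: [668.3, -80.3, 109.9]
ee_rot: [-90.0, -0.0, -165.5]
force: [-0.7, -0.1, 0.3]
gripper_width: 91.1
pose [672.6 -76.  108.8] [ -90.1    0.3 -165.3]
nest 0.6 2892 [259.1, 180.2] 
  fit (array([667.852, -80.944,   0.248]), np.float64(0.03430391460606452))
```

View pics/w_nest.png

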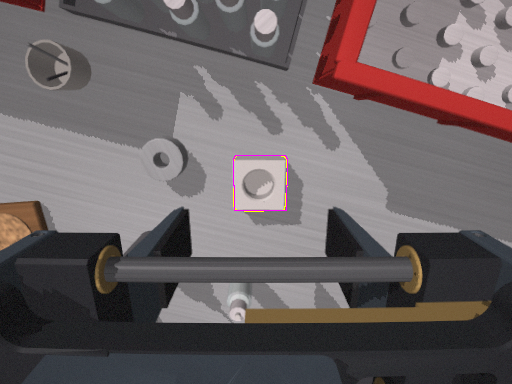

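The wrist view shows the nest outline at (260,183), right on the prediction. The fit gives (667.9, -80.9), yaw 0.248. Descending.

```bash
python3 -m handwheel '[[1,[0,0,0],[0,0,0]],[1,[0,0,0],[0,0,0]],[1,[0,10,0],[0,0.3,0]],[1,[0,20,0],[0,0,0]],[1,[0,20,0],[0,0,0]],[1,[0,15,0],[0,0,0]],[1,[0,5,0],[0,0,0]],[1,[0,0,0],[0,0,0]],[1,[0,0,0],[0,0,0]],[1,[0,0,0],[0,0,0]]]' ; python3 plan.py 667.9 -80.9 7 -165.8 1
```

```text
time_s: 4.75
ee_pos: [668.1, -82.1, 41.5]
ee_rot: [-89.9, 0.1, -165.8]
force: [-0.7, -0.2, -0.3]
gripper_width: 91.3
t 4.75 now [668.1 -82.1  41.5] [-8.990e+01  1.000e-01 -1.658e+02] w 91.3
row shift [-0.05 34.48 -1.22] turn [-0.06  0.02 -0.13] x 1
```

```bash
python3 -m handwheel '[[1,[0,12,-0.6],[0,0,0]],[1,[0,14,-0.6],[0,0,0]],[1,[0,8,0],[0,0,0]],[1,[0,0,0],[0,0,0]],[0.5,[0,0,0],[0,0,0]],[0.4,[0,0,0],[0,0,0]],[0.4,[0,0,0],[0,0,0]],[0.4,[0,0,0],[0,0,0]],[0.4,[0,0,0],[0,0,0]],[0.4,[0,0,0],[0,0,0]]]' 30; python3 plan.py 667.9 -80.9 140 -165.8 10
```

```text
time_s: 5.58
ee_pos: [667.2, -80.5, 6.5]
ee_rot: [-90.0, 0.0, -165.7]
force: [0.1, -0.1, 0.5]
gripper_width: 54.5
t 5.58 now [667.2 -80.5   6.5] [ -90.     0.  -165.7] w 54.5
row shift [ -0.06 -13.35   0.06] turn [-0.    0.01 -0.  ] x 10
```

```bash
python3 -m handwheel '[[0.4,[0,-10,0],[0,0,0]],[0.4,[0,-20,0],[0,0,0]],[0.4,[0,-25,0],[0,0,0]],[0.4,[0,-25,0],[0,0,0]],[0.4,[0,-25,0],[0,0,0]],[0.4,[0,-20,0],[0,0,0]],[0.4,[0,-5,0],[0,0,0]],[0.4,[0,0,0],[0,0,0]],[0.4,[0,0,0],[0,0,0]],[0.4,[0,0,0],[0,0,0]]]' ; python3 plan.py 512.6 -303.6 130 -178.4 10
```

```text
time_s: 6.42
ee_pos: [665.9, -80.3, 134.4]
ee_rot: [-90.1, -0.2, -165.7]
force: [-0.7, -0.9, -0.4]
gripper_width: 36.4
t 6.42 now [665.9 -80.3 134.4] [ -90.1   -0.2 -165.7] w 36.4
row shift [18.52  0.46 19.84] turn [0.   1.27 0.02] x 10
```

```bash
python3 look.py slip nest,667.9,-81,.248,0,1; python3 - <<'E'
from h import *
for n in ("top","scene"): cv2.imwrite(f"pics/{n}1.png",env.grab_frame(n)[:,:,::-1])
E
```

```text
pose [665.9 -80.2 134.2] [ -90.1   -0.2 -165.7]
nest 0.84 2418 [261.2, 176.2] 
  fit (array([667.795, -80.848,   0.237]), np.float64(0.021335854456255077))
```

View pics/w_slip.png

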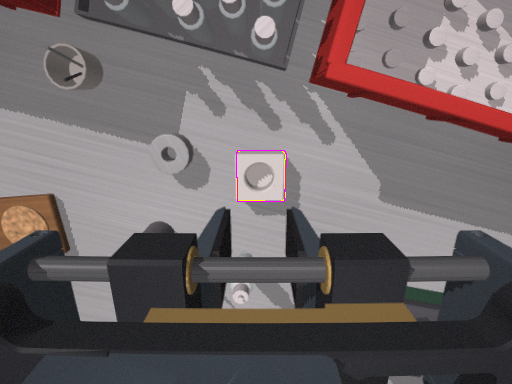

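View pics/scene1.png

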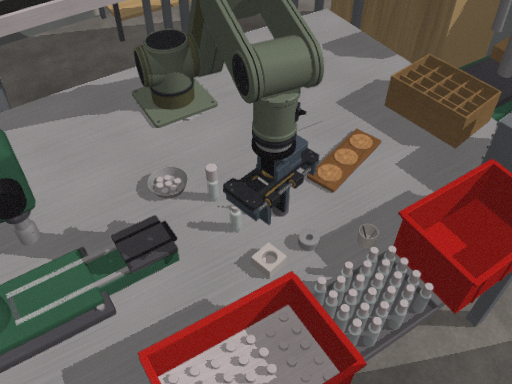

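The fingers closed to 36 mm with the nest still in place, so the grasp missed or slipped. I'll retry with a full close command, a longer wait and a check before lifting.

```bash
python3 -m handwheel '[[1,[0,0,0],[0,0,0]],[1,[0,0,0],[0,0,0]],[1,[-0.8,20,0],[0,0,0]],[1,[-0.8,25,0],[0,0,0]],[1,[0,25,0],[0,0,0]],[1,[0,25,0],[0,0,0]],[1,[0,20,0],[0,0,0]],[1,[0,10,0],[0,0,0]],[1,[0,4,0],[0,0,0]],[1,[0,0,0],[0,0,0]]]' 40; python3 plan.py 667.8 -80.8 5 -166.2 1
```

```text
time_s: 7.45
ee_pos: [668.4, -80.0, 6.6]
ee_rot: [-90.0, -0.1, -165.7]
force: [0.5, -0.1, -1.5]
gripper_width: 91.1
t 7.45 now [668.4 -80.    6.6] [-9.000e+01 -1.000e-01 -1.657e+02] w 91.1
row shift [0.77 1.57 0.62] turn [0.02 0.45 0.06] x 1
```

```bash
python3 -m handwheel '[[0,[0,1.5,0],[0,0.4,0]],[0,[0,0,0],[0,0,0]],[0,[0,0,0],[0,0,0]],[0,[0,0,0],[0,0,0]],[0,[0,0,0],[0,0,0]],[0,[0,0,0],[0,0,0]],[0,[0,0,0],[0,0,0]],[0,[0,0,0],[0,0,0]],[0,[0,0,0],[0,0,0]],[0,[0,0,0],[0,0,0]]]' 40; python3 look.py g1
```

```text
time_s: 8.28
ee_pos: [668.6, -80.0, 5.7]
ee_rot: [-90.0, 0.0, -166.1]
force: [0.2, -0.3, 0.0]
gripper_width: 27.3
pose [668.6 -80.    5.6] [ -90.    -0.  -166.1]
```

View pics/w_g1.png

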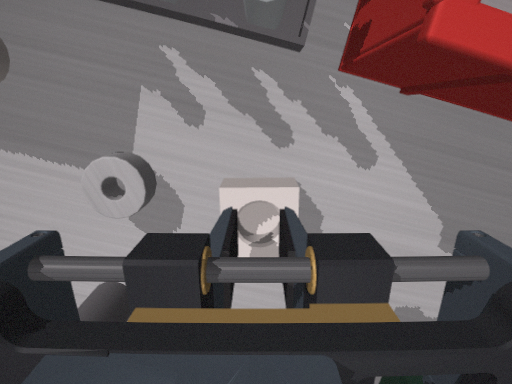

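```bash
python3 - <<'E'
from h import *
im=env.grab_frame("scene"); c=cam("scene")
p=env.state()['ee_pos'];print(p,env.state()['gripper_width'])
print(proj(c,p),proj(c,p+[0,0,30]))
x,y=proj(c,p)[0].astype(int)
cr=im[y-110:y+50,x-100:x+100,::-1].copy(); cv2.imwrite("pics/s2.png",cv2.resize(cr,None,fx=3.7,fy=3.7,interpolation=cv2.INTER_CUBIC))
E
```

```text
[668.56226819 -80.01903266   5.61702365] 19.419492067394586
[[269.60895071 261.74007665]] [[269.93936166 253.86087943]]
```

View pics/s2.png

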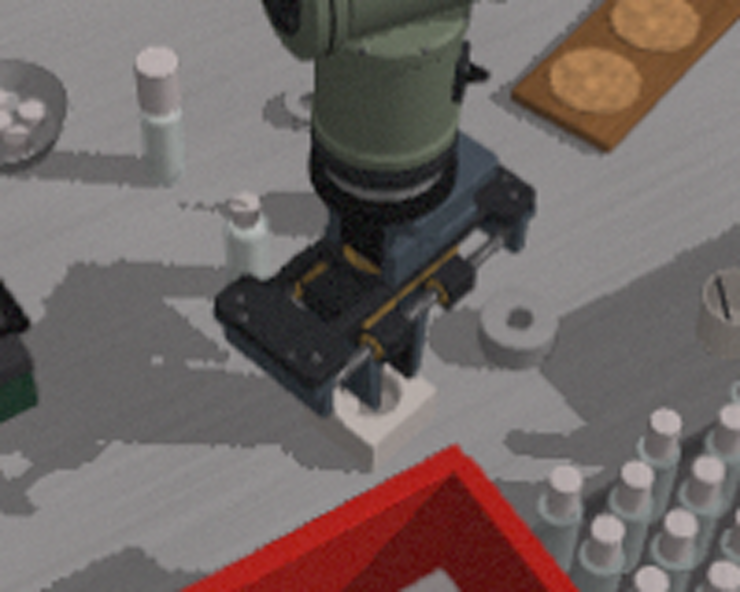

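The picture shows the fingers ending above the nest. The tip spread is 139 px at 91 mm open, which puts the tips about 38 mm short of the reported TCP. I'll open and go lower in small steps, watching the force.

```bash
python3 -m handwheel '[[1,[0,0,0],[0,0,0]],[1,[0,0,0],[0,0,0]],[1,[0,0,0],[0,0,0]],[1,[0,0,0],[0,0,0]],[1,[0,0,0],[0,0,0]],[1,[0,0,0],[0,0,0]],[1,[0,0,0],[0,0,0]],[1,[0,0,0],[0,0,0]],[1,[0,0,0],[0,0,0]],[1,[0,0,0],[0,0,0]]]' 40; python3 look.py g2 nest,667.8,-80.8,.248,0,1;  python3 - <<'E'
from h import *
im=env.grab_frame("scene"); c=cam("scene")
p=env.state()['ee_pos']
x,y=proj(c,p)[0].astype(int)
cr=im[y-110:y+50,x-100:x+100,::-1].copy(); cv2.imwrite("pics/s3.png",cv2.resize(cr,None,fx=3.7,fy=3.7,interpolation=cv2.INTER_CUBIC))
E
```

```text
time_s: 9.22
ee_pos: [668.6, -80.0, 5.6]
ee_rot: [-90.0, -0.0, -166.1]
force: [-0.1, 1.1, 0.4]
gripper_width: 83.3
pose [668.6 -80.    5.7] [ -90.     0.  -166.1]
nest 0.8 6024 [260.8, 215.3] 
  fit (array([668.421, -80.551,   0.243]), np.float64(0.04011967090501123))
```

View pics/w_g2.png

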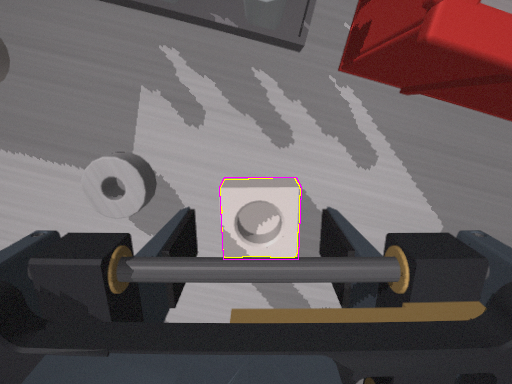

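View pics/s3.png

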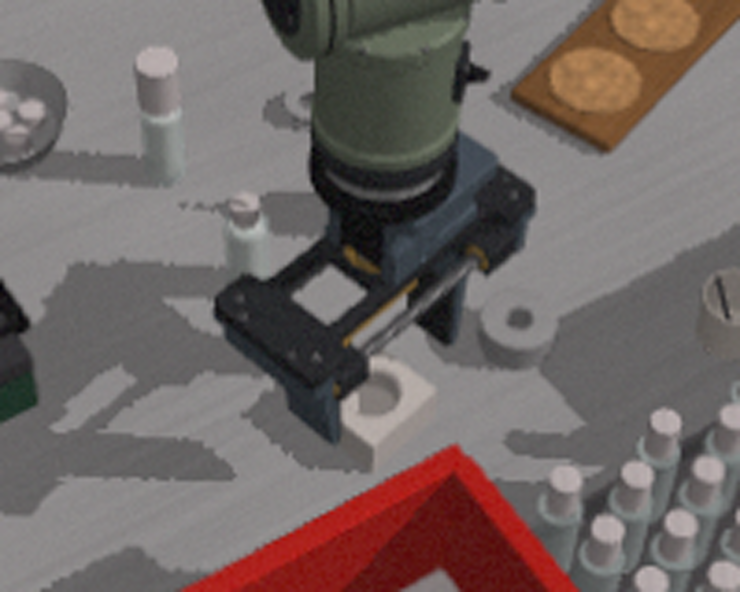

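```bash
python3 -m handwheel '[[1,[0,4,0],[0,0,0]],[1,[0,6,0],[0,0,0]],[1,[0,6,0],[0,0,0]],[1,[0,6,0],[0,0,0]],[1,[0,3,0],[0,0,0]],[1,[0,0,0],[0,0,0]],[0.3,[0,0,0],[0,0,0]],[0.3,[0,0,0],[0,0,0]],[0.3,[0,0,0],[0,0,0]],[0.3,[0,0,0],[0,0,0]]]' 20; python3 -m handwheel '[[0.3,[0,0,0],[0,0,0]],[0.3,[0,0,0],[0,0,0]],[0.3,[0,0,0],[0,0,0]],[0.3,[0,0,0],[0,0,0]],[0.3,[0,0,0],[0,0,0]],[0.3,[0,0,0],[0,0,0]],[0.3,[0,0,0],[0,0,0]],[0.3,[0,0,0],[0,0,0]],[0.3,[0,0,0],[0,0,0]],[0.3,[0,0,0],[0,0,0]]]';python3 look.py g3
```

```text
time_s: 10.2
ee_pos: [668.8, -80.0, -19.0]
ee_rot: [-90.0, 0.0, -166.1]
force: [-0.3, -0.3, 1.0]
gripper_width: 67.1
time_s: 11.03
ee_pos: [668.7, -80.1, -19.1]
ee_rot: [-90.0, 0.0, -166.1]
force: [-0.4, -1.9, 3.1]
gripper_width: 55.7
pose [668.7 -80.1 -19.1] [ -90.     0.  -166.1]
```

View pics/w_g3.png

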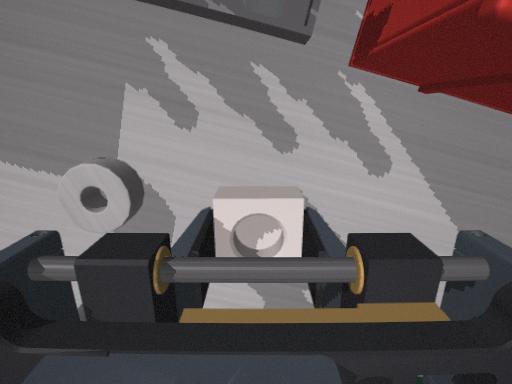

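Now it holds, stopped at 55.7 mm. So the real fingertips sit about 38 mm behind the reported TCP, and I'll use that offset from here on. Lifting.

```bash
python3 -m handwheel '[[0.3,[0,0,0],[0,0,0]],[0.3,[0,-5,0],[0,0,0]],[0.3,[0,-10,0],[0,0,0]],[0.3,[0,-20,0],[0,0,0]],[0.3,[0,-25,0],[0,0,0]],[0.3,[0,-25,0],[0,0,0]],[0.3,[0,-20,0],[0,0,0]],[0.3,[0,-10,0],[0,0,0]],[0.3,[0,0,0],[0,0,0]],[0.3,[0,0,0],[0,0,0]]]' 45; python3 look.py g4 nest,668,-80.5,.243,115,1; python3 plan.py 512.6 -303.6 85 -178.4 10
```

```text
time_s: 11.92
ee_pos: [668.3, -79.9, 95.5]
ee_rot: [-90.0, -0.0, -166.1]
force: [-0.5, -0.5, -1.0]
gripper_width: 55.6
pose [667.6 -79.8  94.4] [ -90.    -0.1 -166.1]
nest 0.91 6205 [258.3, 221.0] 
  fit (array([667.953, -79.942,   0.239]), np.float64(0.23172761977033207))
t 12.02 now [667.3 -79.8  93.8] [ -90.1   -0.2 -166.1] w 55.8
row shift [18.58  0.9  19.94] turn [0.   1.23 0.02] x 10
```

View pics/w_g4.png

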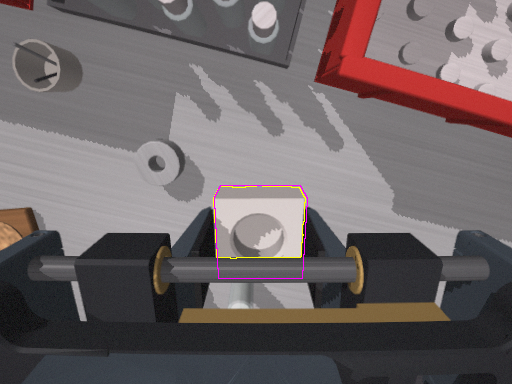

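```bash
python3 -m handwheel '[[0.3,[10,0,11],[0,1.2,0]],[0.3,[18,0.9,19],[0,1.2,0]],[0.3,[19,0.9,20.5],[0,1.2,0]],[0.3,[19,0.9,20.5],[0,1.2,0]],[0.3,[19,0.9,20.5],[0,1.2,0]],[0.3,[19,0.9,20.5],[0,1.2,0]],[0.3,[19,0.9,20.5],[0,1.2,0]],[0.3,[19,0.9,20.5],[0,1.3,0]],[0.3,[19,0.9,20.5],[0,1.3,0]],[0.3,[18,0.9,19],[0,1.3,0]]]'; python3 plan.py 513.3 -303.6 85 -178.4 10
```

```text
time_s: 12.85
ee_pos: [516.5, -297.1, 86.2]
ee_rot: [-90.0, -0.1, -178.6]
force: [-0.1, -0.3, -0.7]
gripper_width: 55.3
t 12.85 now [ 516.5 -297.1   86.2] [-9.000e+01 -1.000e-01 -1.786e+02] w 55.3
row shift [0.34 0.12 0.65] turn [ 0.   -0.02  0.01] x 10
```

```bash
python3 -m handwheel '[[0.3,[0,0,0],[0,0,0]],[0.3,[0,0,0],[0,0,0]],[0.3,[0,0,0],[0,0,0]],[0.3,[0,5,0],[0,0,0]],[0.3,[0,8,0],[0,0,0]],[0.3,[0,8,0],[0,0,0]],[0.3,[0,4,0],[0,0,0]],[0.3,[0,0,0],[0,0,0]],[0.3,[0,0,0],[0,0,0]],[0.3,[0,0,0],[0,0,0]]]'; python3 look.py s1 shuttle,512.6,-303.6,.028,0,1;python3 plan.py 513.3 -303.6 45 -178.4 10
```

```text
time_s: 13.68
ee_pos: [519.3, -295.6, 62.6]
ee_rot: [-90.0, 0.0, -178.4]
force: [-0.8, 0.4, -1.5]
gripper_width: 55.7
pose [ 519.4 -295.7   62.9] [ -90.     0.  -178.4]
shuttle 0.71 7167 [273.0, 176.1] 
  fit (array([ 512.834, -303.516,    0.024]), np.float64(0.63422511104772))
t 13.78 now [ 519.3 -295.7   62.9] [ -90.     0.  -178.4] w 55.7
row shift [0.62 1.79 0.77] turn [-0. -0. -0.] x 10
```

View pics/w_s1.png

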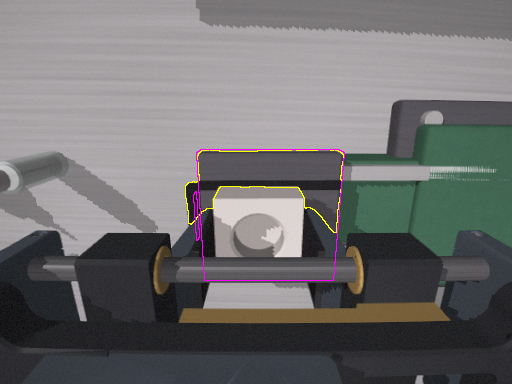

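The outline at (198–343, 150) matches the plate. Shifting and lowering.

```bash
python3 -m handwheel '[[0.3,[2,0,2.5],[0,0,0]],[0.3,[2,0,2.5],[0,0,0]],[0.3,[2,0,2.7],[0,0,0]],[0.3,[0,4,0],[0,0,0]],[0.3,[0,5,0],[0,0,0]],[0.3,[0,4,0],[0,0,0]],[0.3,[0,2,0],[0,0,0]],[0.3,[0,1,0],[0,0,0]],[0.3,[0,1,0],[0,0,0]],[0.3,[0,0.5,0],[0,0,0]]]'; python3 plan.py 513.3 -303.6 45 -178.4 1
```

```text
time_s: 14.62
ee_pos: [513.2, -303.4, 44.9]
ee_rot: [-90.0, -0.0, -178.4]
force: [-0.3, -0.6, -0.5]
gripper_width: 55.6
t 14.62 now [ 513.2 -303.4   44.9] [ -90.    -0.  -178.4] w 55.6
row shift [-0.05 -0.11  0.21] turn [-0.   -0.04  0.01] x 1
```

```bash
python3 -m handwheel '[[0.3,[0,0.6,0],[0,0,0]],[0.3,[0,0.6,0],[0,0,0]],[0.85,[0,0,0],[0,0,0]],[0.85,[0,0,0],[0,0,0]],[0.85,[0,0,0],[0,0,0]],[0.85,[0,0,0],[0,0,0]],[0.85,[0,-5,0],[0,0,0]],[0.85,[0,-15,0],[0,0,0]],[0.85,[0,-25,0],[0,0,0]],[0.85,[0,-25,0],[0,0,0]]]';python3 -m handwheel '[[1,[0,-10,0],[0,0,0]],[1,[0,0,0],[0,0,0]],[1,[0,0,0],[0,0,0]],[1,[-15,0,0],[0,0,0]],[1,[-30,0,0],[0,0,0]],[1,[-30,0,0],[0,0,0]],[1,[-15,0,0],[0,0,0]],[1,[0,0,0],[0,0,0]],[1,[0,0,0],[0,0,0]],[1,[0,0,0],[0,0,0]]]'; python3 look.py s2 nest,512.5,-303.6,.028,64,1 shuttle,512.6,-303.6,.028,0,1
```

```text
time_s: 15.45
ee_pos: [512.6, -303.1, 114.2]
ee_rot: [-90.1, -0.1, -178.4]
force: [0.5, -0.4, 0.8]
gripper_width: 77.7
time_s: 16.28
ee_pos: [601.5, -300.6, 122.2]
ee_rot: [-90.1, -0.2, -178.4]
force: [0.2, -0.1, -1.0]
gripper_width: 91.3
pose [ 601.5 -300.8  122.8] [ -90.1   -0.1 -178.5]
nest 0.59 1857 [259.5, 288.7] 
  fit (array([ 512.181, -303.371,    0.026]), np.float64(0.4623375683208456))
shuttle 0.72 4593 [253.9, 242.8] 
  fit (array([ 512.233, -303.055,    0.031]), np.float64(0.5406757469759443))
```

View pics/w_s2.png

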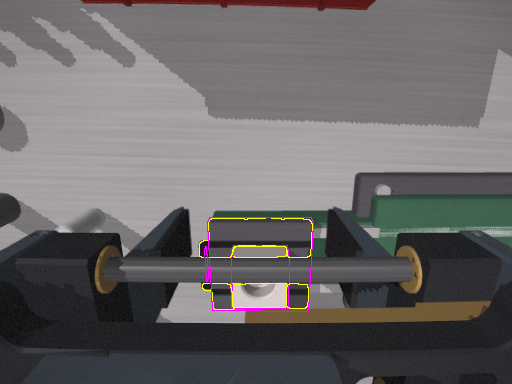

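```bash
python3 - <<'E'
from h import *
im=cv2.imread('pics/s3.png'); c=cam("scene")
p=np.array([668.6,-80,5.6]); Rm=R.from_euler('xyz',[-90,0,-166.1],degrees=True).as_matrix()
x0,y0=proj(c,p)[0].astype(int)
def d(pts,col):
    q=proj(c,np.array(pts)@Rm.T+p); q=((q-[x0-100,y0-110]+.5)*3.7).round().astype(np.int32)
    cv2.polylines(im,[q],True,col,1)
for y,col in((-79,(0,0,255)),(-98,(0,255,255)),(-117,(0,255,0))):
    d([(-38,y,-89),(38,y,-89),(38,y,89),(-38,y,89)],col)
for y,col in((-38,(255,0,255)),(-19,(255,255,0))):
    for a,b in((41.6,55),(-41.6,-55)):
        d([(-16,y,a),(16,y,a),(16,y,b),(-16,y,b)],col)
cv2.imwrite('pics/s3b.png',im)
E
```

```text
(no output)
```

View pics/s3b.png

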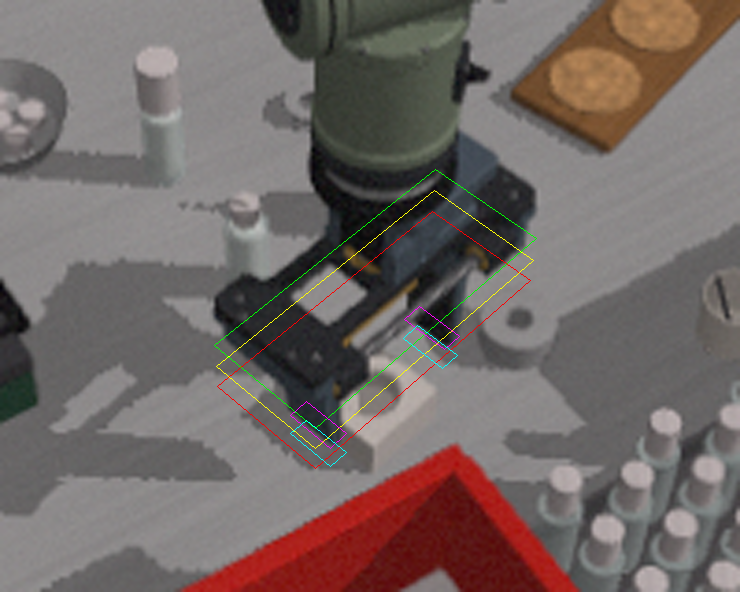

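The fingers match the −38 mm outline and the body lines up with the same shift. So the whole gripper ends 38 mm behind the reported TCP. The nest is placed within 1 mm. Next is the bottle.

```bash
python3 plan.py 541.8 -91 100 -135 10
```

```text
t 16.43 now [ 601.9 -301.1  123.7] [-9.000e+01 -1.000e-01 -1.785e+02] w 90.9
row shift [ -2.     2.37 -22.29] turn [ 0.   -4.35  0.  ] x 10
```

```bash
python3 -m handwheel '[[1,[-2,2.3,-12],[0,-4.35,0]],[1,[-2,2.3,-22.5],[0,-4.35,0]],[1,[-2,2.3,-24],[0,-4.35,0]],[1,[-2,2.3,-24],[0,-4.35,0]],[1,[-2,2.3,-24],[0,-4.35,0]],[1,[-2,2.3,-24],[0,-4.35,0]],[1,[-2,2.3,-24],[0,-4.35,0]],[1,[-2,2.3,-24],[0,-4.35,0]],[1,[-2,2.3,-24],[0,-4.35,0]],[1,[-2,2.3,-20],[0,-4.35,0]]]' 30; python3 look.py b1 bottle,541.8,-91,0,0,0 master,429,-90.5,0,0,0; python3 plan.py 541.8 -91 80 -135 1
```

```text
time_s: 17.27
ee_pos: [538.5, -90.8, 101.1]
ee_rot: [-90.0, 0.0, -134.7]
force: [-0.1, 0.2, 0.3]
gripper_width: 91.1
pose [535.2 -88.1 100.5] [ -90.3   -0.1 -134.5]
bottle 0.68 969 [258.6, 187.3] 
  fit (array([540.922, -90.879]), np.float64(0.05990108078402634))
master 0.92 522 [185.2, 280.3] 
  fit (array([431.387, -93.687]), np.float64(0.7649807199752315))
t 17.42 now [539.  -91.4 101.3] [ -90.    -0.  -134.9] w 91.1
row shift [-2.31 21.3   1.72] turn [-0.03  0.07  0.01] x 1
```

View pics/w_b1.png

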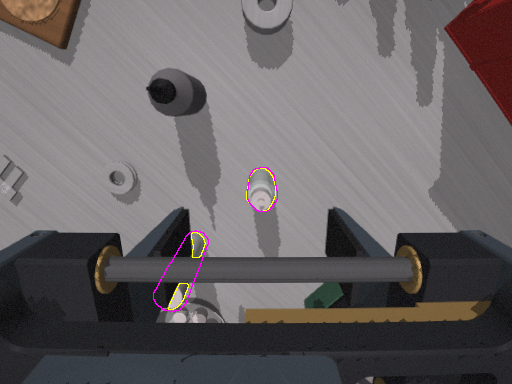

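```bash
python3 -m handwheel '[[1,[-1.7,10,1.1],[0,0,0]],[1,[0,20,0],[0,0,0]],[1,[0,25,0],[0,0,0]],[1,[0,20,0],[0,0,0]],[1,[0,10,0],[0,0,0]],[1,[0,0,0],[0,0,0]],[1,[0,0,0],[0,0,0]],[1,[0,0,0],[0,0,0]],[1,[0,0,0],[0,0,0]],[1,[0,0,0],[0,0,0]]]' 30; python3 look.py b2 bottle,541,-91,0,0,0; python3 plan.py 541 -91 -12 -135 1
```

```text
time_s: 18.25
ee_pos: [542.9, -91.8, 17.0]
ee_rot: [-89.9, 0.1, -135.0]
force: [0.2, 0.6, 0.3]
gripper_width: 91.2
pose [542.8 -91.7  16.8] [ -89.9    0.1 -135. ]
bottle 0.95 2282 [256.2, 222.8] 
  fit (array([541.56 , -90.447]), np.float64(0.08167451755052424))
t 18.35 now [542.6 -91.6  16.7] [-8.990e+01  1.000e-01 -1.349e+02] w 90.9
row shift [ 0.71 28.67 -1.55] turn [-0.09  0.06 -0.05] x 1
```

View pics/w_b2.png

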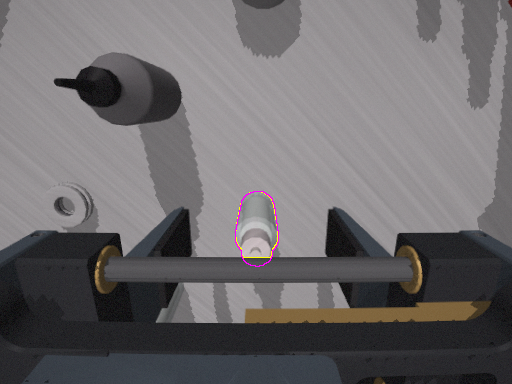

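```bash
python3 -m handwheel '[[1,[0.7,6,-1.4],[0,0,0]],[1,[0,10,0],[0,0,0]],[1,[0,9,0],[0,0,0]],[1,[0,3,0],[0,0,0]],[0.35,[0,0,0],[0,0,0]],[0.35,[0,0,0],[0,0,0]],[0.35,[0,0,0],[0,0,0]],[0.35,[0,0,0],[0,0,0]],[0.35,[0,0,0],[0,0,0]],[0.35,[0,0,0],[0,0,0]]]' 15;python3 -m handwheel '[[0.2,[0,0,0],[0,0,0]],[0.2,[0,0,0],[0,0,0]],[0.2,[0,0,0],[0,0,0]],[0.2,[0,0,0],[0,0,0]],[0.2,[0,0,0],[0,0,0]],[0.2,[0,0,0],[0,0,0]],[0.2,[0,0,0],[0,0,0]],[0.2,[0,0,0],[0,0,0]],[0.2,[0,0,0],[0,0,0]],[0.2,[0,0,0],[0,0,0]]]' 15; python3 look.py b3 bottle,541,-91,0,0,0; python3 plan.py 541 -91 130 -135 1
```

```text
time_s: 19.18
ee_pos: [540.7, -91.0, -11.9]
ee_rot: [-90.0, 0.0, -134.9]
force: [-0.5, 0.3, 0.5]
gripper_width: 54.4
time_s: 20.02
ee_pos: [540.5, -91.0, -12.1]
ee_rot: [-90.0, -0.0, -134.9]
force: [0.9, -0.3, -0.5]
gripper_width: 27.4
pose [540.5 -91.  -12.1] [ -90.     0.  -134.9]
bottle 0.69 2525 [256.2, 233.4] 
  fit (array([540.606, -90.893]), np.float64(0.31896624722678546))
t 20.12 now [540.5 -91.  -12.1] [ -90.     0.  -134.9] w 27.4
row shift [  -0.36 -142.11    0.34] turn [-0.01  0.06 -0.  ] x 1
```

View pics/w_b3.png

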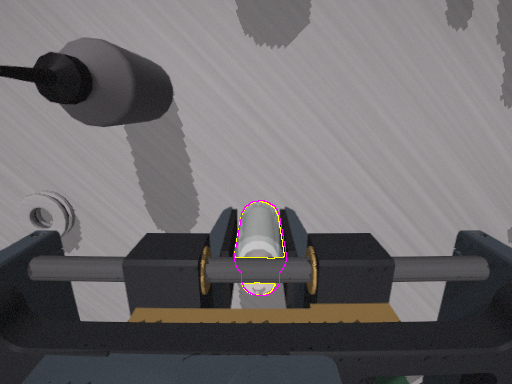

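```bash
python3 -m handwheel '[[0.2,[0,0,0],[0,0,0]],[0.2,[0,-5,0],[0,0,0]],[0.2,[0,-15,0],[0,0,0]],[0.2,[0,-22,0],[0,0,0]],[0.2,[0,-25,0],[0,0,0]],[0.2,[0,-25,0],[0,0,0]],[0.2,[0,-20,0],[0,0,0]],[0.2,[0,-10,0],[0,0,0]],[0.2,[0,-2,0],[0,0,0]],[0.2,[0,0,0],[0,0,0]]]' 30; python3 plan.py 512 -303.8 110 -135 10
```

```text
time_s: 20.95
ee_pos: [540.4, -91.0, 111.9]
ee_rot: [-90.0, 0.0, -134.9]
force: [0.4, -1.1, -1.1]
gripper_width: 27.6
t 20.95 now [540.4 -91.  111.9] [ -90.     0.  -134.9] w 27.6
row shift [17.06  0.19 13.03] turn [-0.    0.01 -0.  ] x 10
```

```bash
python3 -m handwheel '[[0.2,[7,0,5],[0,0,0]],[0.2,[14,0,11],[0,0,0]],[0.2,[20,0,15.3],[0,0,0]],[0.2,[22,0,17],[0,0,0]],[0.2,[22,0,17],[0,0,0]],[0.2,[22,0,17],[0,0,0]],[0.2,[22,0,17],[0,0,0]],[0.2,[20,0.5,15],[0,0,0]],[0.2,[14,0.5,11],[0,0,0]],[0.2,[7.6,0.5,5],[0,0,0]]]'; python3 -m handwheel '[[0.2,[0,0,0],[0,0,0]],[0.2,[0,0,0],[0,0,0]],[0.2,[0,0,0],[0,0,0]],[0.2,[0,0,0],[0,0,0]],[0.2,[0,0,0],[0,0,0]],[0.2,[0,0,0],[0,0,0]],[0.2,[0,0,0],[0,0,0]],[0.2,[0,0,0],[0,0,0]],[0.2,[0,0,0],[0,0,0]],[0.2,[0,0,0],[0,0,0]]]'; python3 look.py b4 bottle,512.4,-303.4,0,122,0 nest,512.4,-303.4,.026,64,0; python3 plan.py 512 -303.8 80 -135 1
```

```text
time_s: 21.78
ee_pos: [510.7, -306.1, 108.3]
ee_rot: [-90.1, -0.1, -135.1]
force: [0.2, -0.4, -0.9]
gripper_width: 27.4
time_s: 22.62
ee_pos: [512.2, -303.7, 110.4]
ee_rot: [-90.0, -0.0, -134.9]
force: [-0.5, 0.2, -0.7]
gripper_width: 27.4
pose [ 512.2 -303.8  110.4] [ -90.    -0.  -134.9]
bottle 0.63 2471 [256.7, 231.1] 
  fit (array([ 512.176, -303.929]), np.float64(0.32608955836339704))
nest 0.79 2785 [255.1, 187.9] 
  fit (array([ 512.496, -302.221]), np.float64(0.3745264017803067))
t 22.77 now [ 512.2 -303.8  110.4] [ -90.   -0. -135.] w 27.5
row shift [ 0.1  30.37 -0.14] turn [-0.01  0.05  0.  ] x 1
```

View pics/w_b4.png

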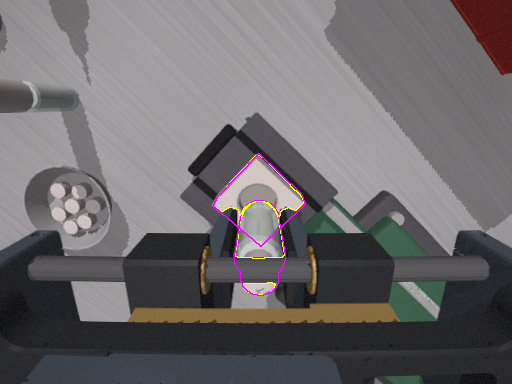

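The nest outline matches and the bottle sits over the bore. Inserting slowly.

```bash
python3 -m handwheel '[[0.2,[0,4,0],[0,0,0]],[0.2,[0,8,0],[0,0,0]],[0.2,[0,8,0],[0,0,0]],[0.2,[0,6,0],[0,0,0]],[0.2,[0,3,0],[0,0,0]],[0.2,[0,2,0],[0,0,0]],[0.2,[0,2,0],[0,0,0]],[0.2,[0,2,0],[0,0,0]],[0.2,[0,2,0],[0,0,0]],[0.2,[0,0,0],[0,0,0]]]' ; python3 plan.py 512 -303.8 62 -135 1
```

```text
time_s: 23.6
ee_pos: [512.1, -303.7, 73.1]
ee_rot: [-90.0, -0.0, -134.9]
force: [0.3, -0.0, -0.7]
gripper_width: 27.4
t 23.6 now [ 512.1 -303.7   73.1] [ -90.    -0.  -134.9] w 27.4
row shift [ 0.09 11.11  0.02] turn [0.02 0.05 0.01] x 1
```

```bash
python3 -m handwheel '[[0.2,[0,2,0],[0,0,0]],[0.2,[0,2,0],[0,0,0]],[0.2,[0,2,0],[0,0,0]],[0.2,[0,2,0],[0,0,0]],[0.2,[0,1,0],[0,0,0]],[0.2,[0,1,0],[0,0,0]],[0.2,[0,0.5,0],[0,0,0]],[0.2,[0,0.5,0],[0,0,0]],[0.2,[0,0,0],[0,0,0]],[0.2,[0,0,0],[0,0,0]]]' ; python3 plan.py 512 -303.8 62 -135 1
```

```text
time_s: 24.43
ee_pos: [512.2, -303.8, 62.4]
ee_rot: [-90.0, -0.0, -134.9]
force: [1.0, 0.5, -0.5]
gripper_width: 27.6
t 24.43 now [ 512.2 -303.8   62.4] [ -90.    -0.  -134.9] w 27.6
row shift [ 0.13  0.41 -0.18] turn [-0.01  0.05  0.  ] x 1
```

```bash
python3 -m handwheel '[[0.2,[0,0.4,0],[0,0,0]],[0.2,[0,0.3,0],[0,0,0]],[0.7,[0,0,0],[0,0,0]],[0.7,[0,0,0],[0,0,0]],[0.7,[0,0,0],[0,0,0]],[0.7,[0,0,0],[0,0,0]],[0.7,[0,0,0],[0,0,0]],[0.7,[0,-5,0],[0,0,0]],[0.7,[0,-15,0],[0,0,0]],[0.7,[0,-20,0],[0,0,0]]]' ;python3 -m handwheel '[[1,[0,-25,0],[0,0,0]],[1,[0,-25,0],[0,0,0]],[1,[0,-20,0],[0,0,0]],[1,[0,-5,0],[0,0,0]],[1,[0,0,0],[0,0,0]],[1,[0,0,0],[0,0,0]],[1,[0,0,0],[0,0,0]],[1,[0,0,0],[0,0,0]],[1,[0,0,0],[0,0,0]],[1,[0,0,0],[0,0,0]]]'; python3 look.py b5 bottle,512.4,-303.4,0,74,0 nest,512.4,-303.4,.026,64,0; python3 plan.py 429.5 -90.5 130 -100 10
```

```text
time_s: 25.27
ee_pos: [511.1, -303.1, 100.9]
ee_rot: [-90.2, -0.1, -134.9]
force: [0.4, 0.3, -0.5]
gripper_width: 63.8
time_s: 26.1
ee_pos: [511.9, -303.6, 175.7]
ee_rot: [-90.1, -0.0, -134.9]
force: [-0.2, -0.0, 0.5]
gripper_width: 90.9
pose [ 512.  -303.7  176. ] [ -90.1   -0.  -134.9]
bottle 0.61 977 [258.1, 186.7] 
  fit (array([ 513.12 , -303.365]), np.float64(0.045401558377814566))
nest 0.74 1763 [252.9, 170.0] 
  fit (array([ 512.262, -302.982]), np.float64(0.38845277845344184))
t 26.25 now [ 512.1 -303.8  176.3] [ -90.    -0.  -134.9] w 91.0
row shift [-14.81   4.64 -17.89] turn [ 0.   -3.49  0.  ] x 10
```

View pics/w_b5.png

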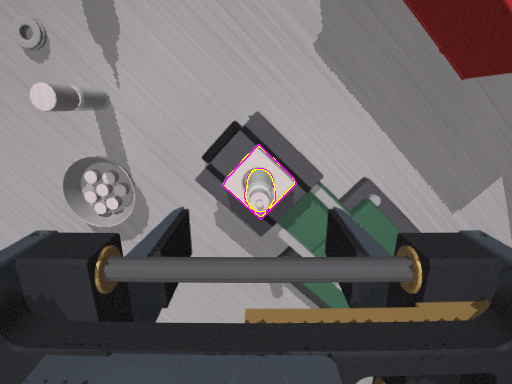

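Verified: the bottle stands in the bore, with its fit at (513,-303). Next is the master.

```bash
python3 plan.py 429.5 -90.5 120 -71.4 10
```

```text
t 26.25 now [ 512.1 -303.8  176.3] [ -90.    -0.  -134.9] w 91.0
row shift [-19.09   5.64 -14.66] turn [ 0.   -6.35 -0.  ] x 10
```

```bash
python3 -m handwheel '[[1,[-19.1,3,-14.7],[0,-6.35,0]],[1,[-19.1,6,-14.7],[0,-6.35,0]],[1,[-19.1,6,-14.7],[0,-6.35,0]],[1,[-19.1,6,-14.7],[0,-6.35,0]],[1,[-19.1,6,-14.7],[0,-6.35,0]],[1,[-19.1,6,-14.7],[0,-6.35,0]],[1,[-19.1,6,-14.7],[0,-6.35,0]],[1,[-19.1,6,-14.7],[0,-6.35,0]],[1,[-19.1,6,-14.7],[0,-6.35,0]],[1,[-19.1,5.4,-14.7],[0,-6.35,0]]]' 30; python3 look.py m1 master,429.5,-90.5,0,0,0 ; python3 plan.py 429.5 -90.5 80 -71.4 1
```

```text
time_s: 27.08
ee_pos: [428.8, -89.3, 120.0]
ee_rot: [-90.0, -0.0, -71.1]
force: [0.0, 0.5, 0.5]
gripper_width: 90.9
pose [422.9 -86.6 118.6] [-90.3   0.3 -70.9]
master 0.56 1442 [257.9, 193.7] 
  fit (array([427.346, -88.054]), np.float64(0.044800814560264746))
t 27.18 now [425.5 -88.2 119.3] [-90.2   0.2 -71.3] w 91.5
row shift [ 3.59 39.29  3.22] turn [ 0.22  0.14 -0.16] x 1
```

View pics/w_m1.png

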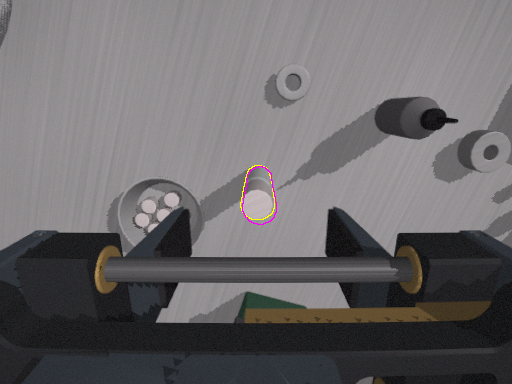

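```bash
python3 -m handwheel '[[1,[0,5,0],[0,0,0]],[1,[0,15,0],[0,0,0]],[1,[0,15,0],[0,0,0]],[1,[0,7,0],[0,0,0]],[1,[0,0,0],[0,0,0]],[1,[0,0,0],[0,0,0]],[1,[0,0,0],[0,0,0]],[1,[0,0,0],[0,0,0]],[1,[0,0,0],[0,0,0]],[1,[0,0,0],[0,0,0]]]' 15; python3 look.py m2 master,428.5,-89.5,0,0,0 ; python3 plan.py 428.5 -89.5 32 -71.4 1
```

```text
time_s: 28.02
ee_pos: [429.7, -90.4, 78.7]
ee_rot: [-89.9, -0.0, -71.4]
force: [-0.4, 1.5, 0.0]
gripper_width: 91.4
pose [429.6 -90.4  78.6] [-90.   -0.  -71.4]
master 0.97 2026 [256.4, 206.5] 
  fit (array([427.107, -88.349]), np.float64(0.054245007590797645))
t 28.12 now [429.5 -90.4  78.5] [-90.   -0.  -71.4] w 91.3
row shift [-1.16 46.54 -0.72] turn [-0.03 -0.04  0.03] x 1
```

View pics/w_m2.png

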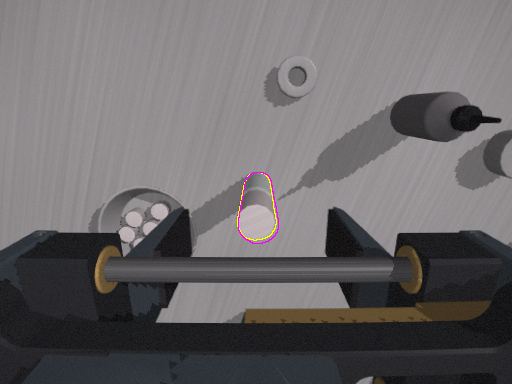

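```bash
python3 -m handwheel '[[1,[-1,6,-1],[0,0,0]],[1,[-0.9,14,0],[0,0,0]],[1,[0,16,0],[0,0,0]],[1,[0,9,0],[0,0,0]],[1,[0,1.5,0],[0,0,0]],[0.36,[0,0,0],[0,0,0]],[0.36,[0,0,0],[0,0,0]],[0.36,[0,0,0],[0,0,0]],[0.36,[0,0,0],[0,0,0]],[0.36,[0,0,0],[0,0,0]]]' 15;python3 -m handwheel '[[0.36,[0,0,0],[0,0,0]],[0.36,[0,0,0],[0,0,0]],[0.2,[0,0,0],[0,0,0]],[0.2,[0,0,0],[0,0,0]],[0.2,[0,0,0],[0,0,0]],[0.2,[0,0,0],[0,0,0]],[0.2,[0,0,0],[0,0,0]],[0.2,[0,0,0],[0,0,0]],[0.2,[0,0,0],[0,0,0]],[0.2,[0,0,0],[0,0,0]]]' 15; python3 look.py m3 master,428,-89,0,0,0; python3 plan.py 541 -91 130 -71.4 1
```

```text
time_s: 28.95
ee_pos: [428.2, -88.9, 32.3]
ee_rot: [-89.9, -0.0, -71.4]
force: [-0.8, -0.5, -0.8]
gripper_width: 60.5
time_s: 29.78
ee_pos: [427.8, -88.8, 31.7]
ee_rot: [-90.0, -0.0, -71.4]
force: [-0.3, -0.2, 0.5]
gripper_width: 27.6
pose [427.8 -88.8  31.7] [-90.   -0.  -71.4]
master 0.93 2707 [258.2, 226.5] 
  fit (array([425.053, -81.215]), np.float64(0.2679270213955379))
t 29.88 now [427.7 -88.8  31.7] [-90.   -0.  -71.4] w 27.3
row shift [ 38.1  -98.26 106.68] turn [ 0.   -0.05  0.  ] x 1
```

View pics/w_m3.png

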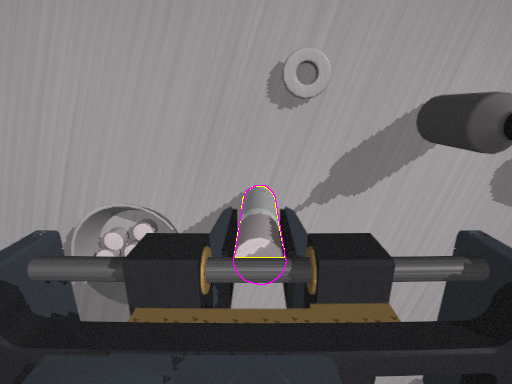

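```bash
python3 -m handwheel '[[0.2,[0,-5,0],[0,0,0]],[0.2,[0,-15,0],[0,0,0]],[0.2,[0,-22,0],[0,0,0]],[0.2,[0,-22,0],[0,0,0]],[0.2,[0,-14,0],[0,0,0]],[0.2,[-8,-4,4],[0,0,0]],[0.2,[-16,0,9],[0,0,0]],[0.2,[-22,0,13],[0,0,0]],[0.2,[-26,0,15],[0,0,0]],[0.2,[-28,0,16],[0,0,0]]]' 30; python3 plan.py 496 278 108 -71.4 10
```

```text
time_s: 30.72
ee_pos: [449.4, 25.4, 113.2]
ee_rot: [-90.1, 0.0, -71.5]
force: [0.5, -0.4, -1.0]
gripper_width: 27.4
t 30.72 now [449.4  25.4 113.2] [-90.1   0.  -71.5] w 27.4
row shift [-22.47   0.52  12.45] turn [ 0.01 -0.01 -0.  ] x 10
```

```bash
python3 -m handwheel '[[0.2,[-28,0,16],[0,0,0]],[0.2,[-29,0.5,16],[0,0,0]],[0.2,[-29,0.5,16],[0,0,0]],[0.2,[-29,1,16],[0,0,0]],[0.2,[-29,1,16],[0,0,0]],[0.2,[-27,1,15],[0,0,0]],[0.2,[-22,0.5,13],[0,0,0]],[0.2,[-16,0.5,9],[0,0,0]],[0.2,[-9,0,5],[0,0,0]],[0.2,[-4,0,2],[0,0,0]]]' 30; python3 -m handwheel '[[0.2,[0,0,0],[0,0,0]],[0.2,[0,0,0],[0,0,0]],[0.2,[0,0,0],[0,0,0]],[0.2,[0,0,0],[0,0,0]],[0.2,[0,0,0],[0,0,0]],[0.2,[0,0,0],[0,0,0]],[0.2,[0,0,0],[0,0,0]],[0.2,[0,0,0],[0,0,0]],[0.2,[0,0,0],[0,0,0]],[0.2,[0,0,0],[0,0,0]]]';python3 look.py m4 gauge_board,496,278,.323,0,1; python3 plan.py 496 278 80 -71.4 10
```

```text
time_s: 31.55
ee_pos: [496.3, 275.5, 107.8]
ee_rot: [-90.1, -0.0, -71.3]
force: [-0.3, 0.3, -0.5]
gripper_width: 27.2
time_s: 32.38
ee_pos: [496.9, 274.0, 108.7]
ee_rot: [-90.0, -0.0, -71.4]
force: [-0.1, -0.1, -0.8]
gripper_width: 27.4
pose [496.9 274.  108.7] [-90.   -0.  -71.4]
gauge_board 0.57 11206 [257.8, 124.9] 
  fit (array([494.314, 280.182,   0.326]), np.float64(0.3131037306255817))
t 32.48 now [496.9 274.1 108.7] [-90.   -0.  -71.4] w 27.7
row shift [-0.4   2.87  0.04] turn [ 0. -0.  0.] x 10
```

View pics/w_m4.png

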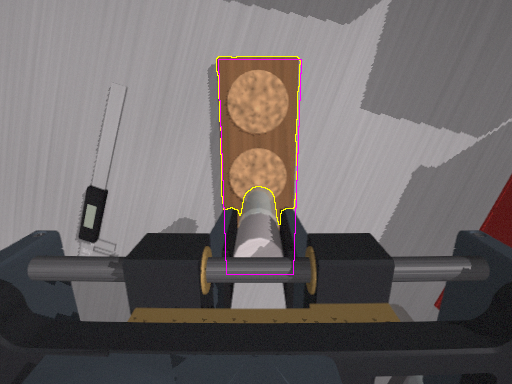

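```bash
python3 - <<'E'
from h import *
c=cam("wrist")
print(onz(c,[[258,101],[258,217],],14)[:1])
b=np.array([496,278]);a=.324
for s in(80,0,-80):
    ctr=np.array([b[0]-s*np.sin(a),b[1]+s*np.cos(a)])
    t=np.linspace(0,6.28,5)[:4]
    P=np.c_[ctr[0]+32*np.cos(t+a),ctr[1]+32*np.sin(t+a),0*t+14]
    print(s,ctr.round(1),proj(c,np.r_[ctr,14]).round(1),proj(c,P).round(0).tolist())
im=cv2.imread('pics/w_m4.png')
hsv=cv2.cvtColor(im,cv2.COLOR_BGR2HSV)
cv2.imwrite('pics/crop.png',cv2.resize(im[40:215,180:340],None,fx=3.4,fy=3.4,interpolation=cv2.INTER_CUBIC))
E
```

```text
[[469.36659252 356.35021032  14.        ]]
80 [470.5 353.8] [[258.3 103.7]] [[289.0, 104.0], [258.0, 71.0], [228.0, 104.0], [258.0, 135.0]]
0 [496. 278.] [[258.2 177.8]] [[287.0, 178.0], [258.0, 149.0], [230.0, 178.0], [258.0, 205.0]]
-80 [521.5 202.2] [[258.2 242.2]] [[285.0, 242.0], [258.0, 218.0], [232.0, 242.0], [258.0, 265.0]]
```

View pics/crop.png

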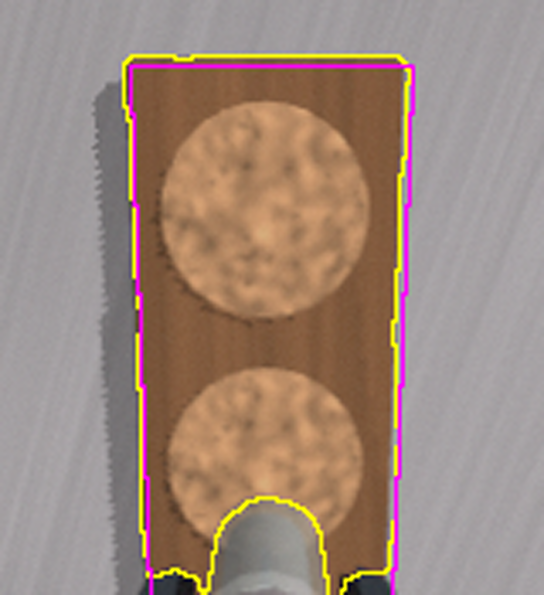

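```bash
python3 -m handwheel '[[0.2,[-2,5,0],[0,0,0]],[0.2,[-2,10,0.2],[0,0,0]],[0.2,[-1.3,14,0],[0,0,0]],[0.2,[0,12,0],[0,0,0]],[0.2,[0,9,0],[0,0,0]],[0.2,[0,5,0],[0,0,0]],[0.2,[0,3,0],[0,0,0]],[0.2,[0,2,0],[0,0,0]],[0.2,[0,1,0],[0,0,0]],[0.2,[0,0,0],[0,0,0]]]' 30; python3 plan.py 495.4 279.2 45.7 -71.4 1
```

```text
time_s: 33.32
ee_pos: [495.7, 279.2, 47.9]
ee_rot: [-90.0, 0.0, -71.4]
force: [-0.5, -0.7, -1.2]
gripper_width: 27.6
t 33.32 now [495.7 279.2  47.9] [-90.    0.  -71.4] w 27.6
row shift [-0.08  2.24 -0.26] turn [-0.03 -0.05 -0.  ] x 1
```

```bash
python3 -m handwheel '[[0.2,[0,0.7,0],[0,0,0]],[0.2,[0,0.7,0],[0,0,0]],[0.2,[0,0.6,0],[0,0,0]],[0.2,[0,0.5,0],[0,0,0]],[0.2,[0,0,0],[0,0,0]],[0.2,[0,0,0],[0,0,0]],[0.2,[0,0,0],[0,0,0]],[0.2,[0,0,0],[0,0,0]],[0.2,[0,0,0],[0,0,0]],[0.2,[0,0,0],[0,0,0]]]' 10; python3 plan.py 495.4 279.2 45.7 -71.4 1
```

```text
time_s: 34.15
ee_pos: [495.6, 279.2, 45.7]
ee_rot: [-90.0, 0.0, -71.4]
force: [-0.8, -0.6, 6.4]
gripper_width: 27.6
t 34.15 now [495.6 279.2  45.7] [-90.    0.  -71.4] w 27.6
row shift [-0.04  0.01 -0.22] turn [-0.04 -0.05 -0.  ] x 1
```

Contact at 6 N; releasing.

```bash
python3 -m handwheel '[[0.7,[0,0,0],[0,0,0]],[0.7,[0,0,0],[0,0,0]],[0.7,[0,0,0],[0,0,0]],[0.7,[0,0,0],[0,0,0]],[0.7,[0,0,0],[0,0,0]],[0.7,[0,-5,0],[0,0,0]],[0.7,[0,-15,0],[0,0,0]],[0.7,[0,-20,0],[0,0,0]],[0.7,[0,-25,0],[0,0,0]],[1,[0,-20,0],[0,0,0]]]' 30;python3 -m handwheel '[[1,[0,-5,0],[0,0,0]],[1,[0,0,0],[0,0,0]],[1,[0,0,0],[0,0,0]],[1,[0,0,0],[0,0,0]],[1,[0,0,0],[0,0,0]],[1,[0,0,0],[0,0,0]],[1,[0,0,0],[0,0,0]],[1,[0,0,0],[0,0,0]],[1,[0,0,0],[0,0,0]],[1,[0,0,0],[0,0,0]]]' 30; python3 look.py m5 master,495.5,279.2,0,14,0 gauge_board,495.5,279.2,.324,0,1; python3 plan.py 668 26.8 110 -71.4 10
```

```text
time_s: 34.98
ee_pos: [495.7, 279.3, 132.0]
ee_rot: [-89.9, 0.0, -71.4]
force: [0.3, -0.5, -0.3]
gripper_width: 68.2
time_s: 35.82
ee_pos: [495.4, 279.1, 135.1]
ee_rot: [-90.0, -0.0, -71.4]
force: [-0.1, -0.1, -1.0]
gripper_width: 91.0
pose [495.4 279.1 135.2] [-90.   -0.  -71.4]
master 0.87 1367 [258.2, 193.5] 
  fit (array([495.265, 279.866]), np.float64(0.0484575723149524))
gauge_board 0.7 11537 [258.2, 146.1] 
  fit (array([494.889, 279.874,   0.328]), np.float64(0.15606491596927352))
t 35.97 now [495.4 279.1 135.3] [-90.   -0.  -71.4] w 91.2
row shift [29.42  2.53  8.32] turn [-0. -0.  0.] x 10
```

View pics/w_m5.png

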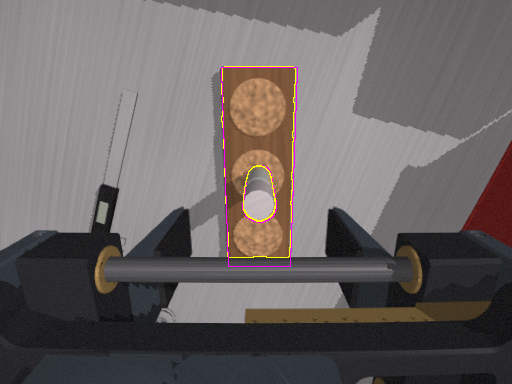

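The master stands centred on the middle pad. Next is the go ring, approached with the jaws nearly along y to keep clear of the oiler.

```bash
python3 plan.py 668 26.8 60 -20 10
```

```text
t 35.97 now [495.4 279.1 135.3] [-90.   -0.  -71.4] w 91.2
row shift [31.35  7.53 -4.04] turn [-0.   -5.14  0.  ] x 10
```

```bash
python3 -m handwheel '[[1,[31.4,2,-4],[0,-5.14,0]],[1,[31.4,6,-4],[0,-5.14,0]],[1,[31.4,6,-4],[0,-5.14,0]],[1,[31.4,6,-4],[0,-5.14,0]],[1,[31.4,6,-4],[0,-5.14,0]],[1,[31.4,6,-4],[0,-5.14,0]],[1,[31.4,6,-4],[0,-5.14,0]],[1,[31.4,6,-4],[0,-5.14,0]],[1,[31.4,6,-4],[0,-5.14,0]],[1,[31.4,6,-4],[0,-5.14,0]]]' 30; python3 -m handwheel '[[1,[0,0,0],[0,0,0]],[1,[0,0,0],[0,0,0]],[1,[0,0,0],[0,0,0]],[1,[0,0,0],[0,0,0]],[1,[0,0,0],[0,0,0]],[1,[0,0,0],[0,0,0]],[1,[0,0,0],[0,0,0]],[1,[0,0,0],[0,0,0]],[1,[0,0,0],[0,0,0]],[1,[0,0,0],[0,0,0]]]'; python3 look.py r1 go_ring,668,27,0,0,0 ; python3 plan.py 668 27 -33 -20 1
```

```text
time_s: 36.8
ee_pos: [669.2, 24.9, 79.1]
ee_rot: [-90.0, 0.0, -19.8]
force: [0.5, 0.4, 0.3]
gripper_width: 91.2
time_s: 37.63
ee_pos: [668.4, 26.7, 79.4]
ee_rot: [-90.0, -0.0, -20.0]
force: [0.4, 0.4, 0.7]
gripper_width: 90.9
pose [668.4  26.7  79.3] [-90.  -0. -20.]
go_ring 0.58 1846 [255.8, 189.5] 
  fit (array([666.122,  28.259]), np.float64(0.08498708498708496))
t 37.73 now [668.5  26.6  79.3] [-90.  -0. -20.] w 91.0
row shift [ -0.57 112.25   0.23] turn [ 0.   -0.04  0.  ] x 1
```

View pics/w_r1.png

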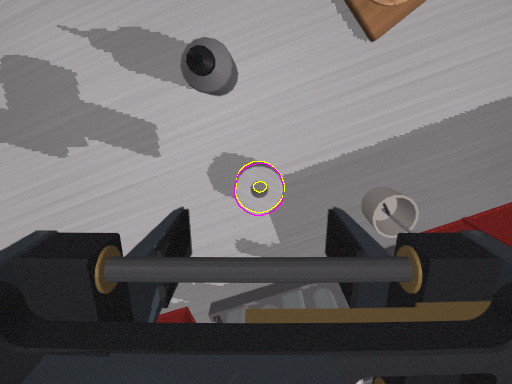

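```bash
python3 -m handwheel '[[1,[-0.8,8,0.5],[0,0,0]],[1,[-0.8,18,0],[0,0,0]],[1,[0,22,0],[0,0,0]],[1,[0,22,0],[0,0,0]],[1,[0,18,0],[0,0,0]],[1,[0,12,0],[0,0,0]],[1,[0,6,0],[0,0,0]],[1,[0,2,0],[0,0,0]],[1,[0,0,0],[0,0,0]],[1,[0,0,0],[0,0,0]]]' 30; python3 plan.py 667 27.7 -33 -20 1
```

```text
time_s: 38.57
ee_pos: [668.1, 27.6, -27.8]
ee_rot: [-90.0, -0.1, -20.0]
force: [-0.1, -0.9, 0.8]
gripper_width: 91.4
t 38.57 now [668.1  27.6 -27.8] [-90.   -0.1 -20. ] w 91.4
row shift [-1.05  5.24 -0.3 ] turn [-0.04 -0.05  0.11] x 1
```

```bash
python3 -m handwheel '[[1,[-0.8,2,0],[0,0,0]],[1,[0,1.5,0],[0,0,0]],[0.56,[0,1,0],[0,0,0]],[0.56,[0,0,0],[0,0,0]],[0.56,[0,0,0],[0,0,0]],[0.56,[0,0,0],[0,0,0]],[0.4,[0,0,0],[0,0,0]],[0.4,[0,0,0],[0,0,0]],[0.4,[0,0,0],[0,0,0]],[0.4,[0,0,0],[0,0,0]]]' 30; python3 -m handwheel '[[0.4,[0,0,0],[0,0,0]],[0.4,[0,0,0],[0,0,0]],[0.4,[0,0,0],[0,0,0]],[0.4,[0,0,0],[0,0,0]],[0.4,[0,-3,0],[0,0,0]],[0.4,[0,-10,0],[0,0,0]],[0.4,[0,-15,0],[0,0,0]],[0.4,[0,-15,0],[0,0,0]],[0.4,[0,-7,0],[0,0,0]],[0.4,[0,0,0],[0,0,0]]]' 45; python3 look.py r2; python3 plan.py 469.6 355.3 110 -71.4 10
```

```text
time_s: 39.4
ee_pos: [666.4, 27.8, -33.2]
ee_rot: [-90.0, -0.0, -20.0]
force: [0.5, 1.2, -0.2]
gripper_width: 47.7
time_s: 40.23
ee_pos: [667.9, 27.9, 19.1]
ee_rot: [-89.9, -0.2, -20.0]
force: [1.0, -0.8, -2.5]
gripper_width: 47.4
pose [666.9  27.9  17.7] [-90.   -0.1 -20. ]
t 40.28 now [666.9  27.9  17.7] [-90.   -0.1 -20. ] w 47.3
row shift [-38.03  -9.26  10.74] turn [-0.01  5.14  0.01] x 10
```

View pics/w_r2.png

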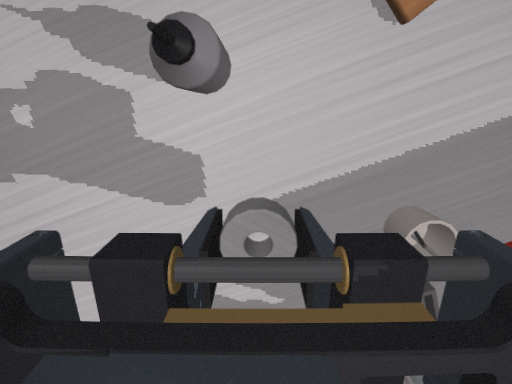

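```bash
python3 -m handwheel '[[0.4,[0,-10,0],[0,0,0]],[0.4,[0,-20,0],[0,0,0]],[0.4,[0,-25,0],[0,0,0]],[0.4,[0,-22,0],[0,0,0]],[0.4,[0,-13,0],[0,5,0]],[0.4,[0,-2,0],[0,5,0]],[0.4,[0,0,0],[0,5,0]],[0.4,[0,0,0],[0,5,0]],[0.4,[0,0,0],[0,5,0]],[0.4,[0,0,0],[0,5,0]]]' 45; python3 plan.py 469.6 355.3 110 -71.4 12
```

```text
time_s: 41.12
ee_pos: [665.7, 27.9, 108.2]
ee_rot: [-90.1, 0.1, -50.3]
force: [0.3, -0.3, -3.4]
gripper_width: 47.3
t 41.12 now [665.7  27.9 108.2] [-90.1   0.1 -50.3] w 47.3
row shift [-31.98  -0.13  -0.49] turn [ 0.01  1.76 -0.  ] x 12
```

```bash
python3 -m handwheel '[[0.4,[-15,0,-0.5],[0,1.76,0]],[0.4,[-28,0,-0.5],[0,1.76,0]],[0.4,[-34,0,-0.5],[0,1.76,0]],[0.4,[-34,0,-0.5],[0,1.76,0]],[0.4,[-34,0,-0.5],[0,1.76,0]],[0.4,[-34,0,-0.5],[0,1.76,0]],[0.4,[-34,0,-0.5],[0,1.76,0]],[0.4,[-34,0,-0.5],[0,1.76,0]],[0.4,[-34,0,-0.5],[0,1.76,0]],[0.4,[-34,0,-0.5],[0,1.76,0]]]' 45; python3 plan.py 469.6 355.3 110 -71.4 4
```

```text
time_s: 41.95
ee_pos: [496.8, 293.9, 108.5]
ee_rot: [-90.1, -0.0, -67.7]
force: [0.8, 0.2, -2.1]
gripper_width: 47.2
t 41.95 now [496.8 293.9 108.5] [-90.1  -0.  -67.7] w 47.2
row shift [-16.76  -0.37  -0.87] turn [0.02 0.91 0.01] x 4
```

```bash
python3 -m handwheel '[[0.4,[-25,0,-0.9],[0,0.9,0]],[0.4,[-20,0,-0.9],[0,0.9,0]],[0.4,[-14,0,-0.9],[0,0.9,0]],[0.4,[-7,0,-0.9],[0,0.9,0]],[0.4,[0,0,0],[0,0,0]],[0.4,[0,0,0],[0,0,0]],[0.4,[0,0,0],[0,0,0]],[0.4,[0,0,0],[0,0,0]],[0.4,[0,0,0],[0,0,0]],[0.4,[0,0,0],[0,0,0]]]' 45;  python3 look.py r3 gauge_board,495.2,279.5,.326,0,0; python3 plan.py 469.6 355.3 -19 -71.4 1
```

```text
time_s: 42.78
ee_pos: [471.3, 352.6, 108.7]
ee_rot: [-90.0, -0.0, -71.3]
force: [0.1, -0.9, -3.3]
gripper_width: 47.4
pose [471.2 352.7 108.7] [-90.   -0.  -71.3]
gauge_board 0.67 5832 [258.4, 173.1] 
  fit (array([467.242, 283.267]), np.float64(0.6400575284876646))
t 42.88 now [471.2 352.8 108.7] [-90.   -0.  -71.3] w 47.5
row shift [ -2.86 127.73  -0.73] turn [-0.    0.12  0.01] x 1
```

View pics/w_r3.png

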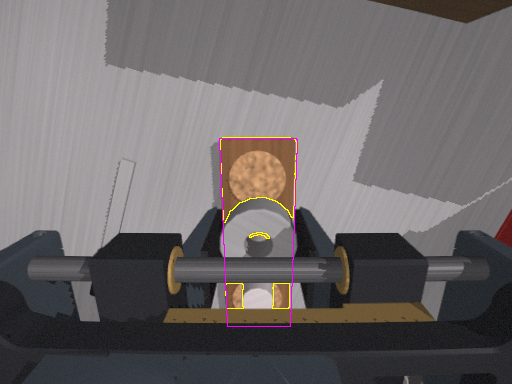

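```bash
python3 -m handwheel '[[0.4,[-1.5,8,-0.7],[0,0.1,0]],[0.4,[-1.3,16,0],[0,0,0]],[0.4,[0,20,0],[0,0,0]],[0.4,[0,20,0],[0,0,0]],[0.4,[0,20,0],[0,0,0]],[0.4,[0,16,0],[0,0,0]],[0.4,[0,10,0],[0,0,0]],[0.4,[0,6,0],[0,0,0]],[0.4,[0,3,0],[0,0,0]],[0.4,[0,0,0],[0,0,0]]]' 45; python3 plan.py 469.6 355.3 -19.2 -71.4 1
```

```text
time_s: 43.72
ee_pos: [469.5, 355.7, -10.5]
ee_rot: [-90.0, -0.0, -71.3]
force: [-0.4, -0.7, -2.3]
gripper_width: 47.0
t 43.72 now [469.5 355.7 -10.5] [-90.   -0.  -71.3] w 47.0
row shift [ 0.39  8.68 -0.01] turn [0.01 0.05 0.01] x 1
```

```bash
python3 -m handwheel '[[0.4,[0,3,0],[0,0,0]],[0.4,[0,2,0],[0,0,0]],[0.4,[0,1.5,0],[0,0,0]],[0.4,[0,1,0],[0,0,0]],[0.4,[0,0.7,0],[0,0,0]],[0.4,[0,0.5,0],[0,0,0]],[0.4,[0,0,0],[0,0,0]],[0.4,[0,0,0],[0,0,0]],[0.4,[0,0,0],[0,0,0]],[0.4,[0,0,0],[0,0,0]]]' 15; python3 plan.py 469.6 355.3 -19.2 -71.4 1
```

```text
time_s: 44.55
ee_pos: [469.5, 355.6, -19.0]
ee_rot: [-90.0, -0.0, -71.3]
force: [0.3, 0.1, -1.9]
gripper_width: 48.0
t 44.55 now [469.5 355.6 -19. ] [-90.   -0.  -71.3] w 48.0
row shift [0.36 0.25 0.04] turn [-0.    0.06  0.01] x 1
```

```bash
python3 -m handwheel '[[0.4,[0,0.4,0],[0,0,0]],[0.4,[0,0.3,0],[0,0,0]],[0.75,[0,0,0],[0,0,0]],[0.75,[0,0,0],[0,0,0]],[0.75,[0,0,0],[0,0,0]],[0.75,[0,0,0],[0,0,0]],[0.75,[0,-5,0],[0,0,0]],[0.75,[0,-15,0],[0,0,0]],[0.75,[0,-25,0],[0,0,0]],[1,[0,-25,0],[0,0,0]]]' 15;python3 -m handwheel '[[1,[0,-25,0],[0,0,0]],[1,[0,-25,0],[0,0,0]],[1,[0,-20,0],[0,0,0]],[1,[0,-8,0],[0,0,0]],[1,[0,0,0],[0,0,0]],[1,[0,0,0],[0,0,0]],[1,[0,0,0],[0,0,0]],[1,[0,0,0],[0,0,0]],[1,[0,0,0],[0,0,0]],[1,[0,0,0],[0,0,0]]]' 30; python3 look.py r4 go_ring,469.6,355.3,0,14,0 gauge_board,495.2,279.5,.326,0,1;python3 plan.py 430.7 24.1 90 -71.4 10
```

```text
time_s: 45.38
ee_pos: [468.9, 355.2, 50.7]
ee_rot: [-90.1, -0.0, -71.3]
force: [-0.0, 1.5, -0.4]
gripper_width: 72.3
time_s: 46.22
ee_pos: [469.0, 355.4, 127.3]
ee_rot: [-90.1, -0.0, -71.3]
force: [-0.1, 0.3, 0.3]
gripper_width: 91.3
pose [469.1 355.5 127.5] [-90.1  -0.  -71.3]
go_ring 0.78 1442 [258.2, 184.3] 
  fit (array([470.037, 356.471]), np.float64(0.08961457380374682))
gauge_board 0.9 7048 [260.2, 208.8] 
  fit (array([495.08 , 279.44 ,   0.324]), np.float64(0.4014788946087956))
t 46.37 now [469.3 355.6 128. ] [-90.   -0.  -71.3] w 91.2
row shift [ 30.18   3.8  -14.25] turn [0.   0.01 0.  ] x 10
```

View pics/w_r4.png

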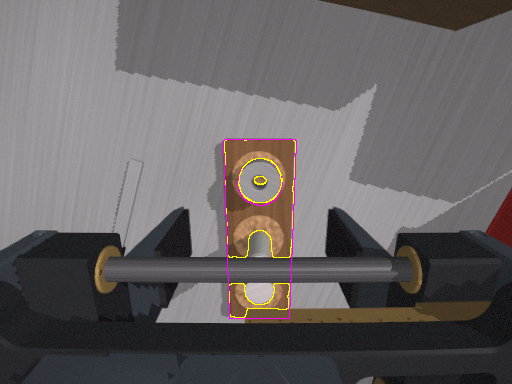

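```bash
python3 plan.py 430.7 24.1 80 -40 10
```

```text
t 46.37 now [469.3 355.6 128. ] [-90.   -0.  -71.3] w 91.2
row shift [ 26.1    4.81 -21.45] turn [ 0.   -3.13  0.  ] x 10
```

```bash
python3 -m handwheel '[[1,[26.1,0,-21.5],[0,-3.13,0]],[1,[26.1,4,-21.5],[0,-3.13,0]],[1,[26.1,6,-21.5],[0,-3.13,0]],[1,[26.1,6,-21.5],[0,-3.13,0]],[1,[26.1,6,-21.5],[0,-3.13,0]],[1,[26.1,6,-21.5],[0,-3.13,0]],[1,[26.1,6,-21.5],[0,-3.13,0]],[1,[26.1,5,-21.5],[0,-3.13,0]],[1,[26.1,5,-21.5],[0,-3.13,0]],[1,[26.1,4,-21.5],[0,-3.13,0]]]' 30; python3 -m handwheel '[[1,[0,0,0],[0,0,0]],[1,[0,0,0],[0,0,0]],[1,[0,0,0],[0,0,0]],[1,[0,0,0],[0,0,0]],[1,[0,0,0],[0,0,0]],[1,[0,0,0],[0,0,0]],[1,[0,0,0],[0,0,0]],[1,[0,0,0],[0,0,0]],[1,[0,0,0],[0,0,0]],[1,[0,0,0],[0,0,0]]]'; python3 look.py n1 nogo_ring,430.7,24.1,0,0,0 ; python3 plan.py 430.7 24.1 -33 -40 1
```

```text
time_s: 47.2
ee_pos: [429.6, 22.4, 80.2]
ee_rot: [-90.0, -0.0, -39.9]
force: [0.6, 0.4, -0.2]
gripper_width: 91.2
time_s: 48.03
ee_pos: [430.2, 24.1, 80.3]
ee_rot: [-90.0, -0.0, -40.0]
force: [0.2, 0.8, -0.3]
gripper_width: 91.1
pose [430.2  24.   80.3] [-90.  -0. -40.]
nogo_ring 0.57 841 [252.4, 182.5] 
  fit (array([428.652,  24.867]), np.float64(0.23398804440649013))
t 48.13 now [430.2  24.   80.3] [-90.  -0. -40.] w 91.2
row shift [  0.27 113.33   0.4 ] turn [ 0.   -0.04  0.01] x 1
```

View pics/w_n1.png

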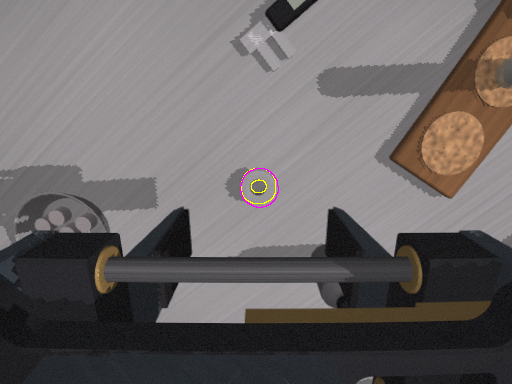

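```bash
python3 -m handwheel '[[1,[-0.5,8,0.2],[0,0,0]],[1,[0,18,0],[0,0,0]],[1,[0,22,0],[0,0,0]],[1,[0,22,0],[0,0,0]],[1,[0,18,0],[0,0,0]],[1,[0,12,0],[0,0,0]],[1,[0,7,0],[0,0,0]],[1,[0,3,0],[0,0,0]],[1,[0,1,0],[0,0,0]],[1,[0,0,0],[0,0,0]]]' 30; python3 plan.py 429.8 24.5 -35 -40 1
```

```text
time_s: 48.97
ee_pos: [430.3, 24.4, -30.5]
ee_rot: [-90.0, -0.0, -40.0]
force: [0.4, 0.1, -0.0]
gripper_width: 91.5
t 48.97 now [430.3  24.4 -30.5] [-90.  -0. -40.] w 91.5
row shift [-0.47  4.52 -0.27] turn [-0.02 -0.05  0.03] x 1
```

```bash
python3 -m handwheel '[[1,[0,1.5,0],[0,0,0]],[1,[0,1.2,0],[0,0,0]],[1,[0,1,0],[0,0,0]],[1,[0,0.5,0],[0,0,0]],[0.45,[0,0,0],[0,0,0]],[0.45,[0,0,0],[0,0,0]],[0.45,[0,0,0],[0,0,0]],[0.45,[0,0,0],[0,0,0]],[0.45,[0,0,0],[0,0,0]],[0.45,[0,0,0],[0,0,0]]]' 20; python3 -m handwheel '[[0.3,[0,0,0],[0,0,0]],[0.3,[0,0,0],[0,0,0]],[0.3,[0,0,0],[0,0,0]],[0.3,[0,0,0],[0,0,0]],[0.3,[0,0,0],[0,0,0]],[0.3,[0,0,0],[0,0,0]],[0.3,[0,0,0],[0,0,0]],[0.3,[0,0,0],[0,0,0]],[0.3,[0,0,0],[0,0,0]],[0.3,[0,0,0],[0,0,0]]]' 30;  python3 look.py n2;python3 plan.py 429.8 24.5 -35 -40 1
```

```text
time_s: 49.8
ee_pos: [430.0, 24.4, -34.9]
ee_rot: [-90.0, -0.0, -40.0]
force: [-0.3, 0.7, -0.8]
gripper_width: 54.0
time_s: 50.63
ee_pos: [430.0, 24.4, -34.9]
ee_rot: [-90.0, -0.0, -40.0]
force: [-0.6, -0.1, 0.3]
gripper_width: 36.2
pose [429.9  24.4 -34.9] [-90.  -0. -40.]
t 50.68 now [429.9  24.4 -34.9] [-90.  -0. -40.] w 36.4
row shift [-0.17  0.12 -0.01] turn [ 0.01 -0.05  0.  ] x 1
```

View pics/w_n2.png

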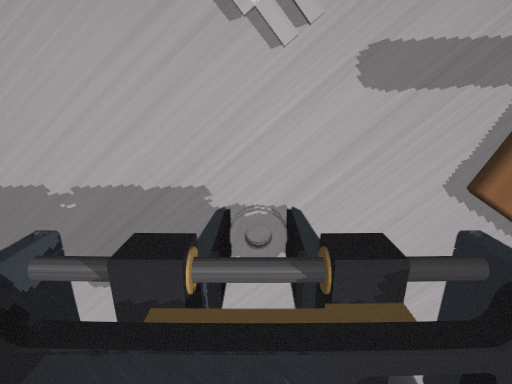

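```bash
python3 -m handwheel '[[0.3,[0,-1,0],[0,0,0]],[0.3,[0,-3,0],[0,0,0]],[0.3,[0,-6,0],[0,0,0]],[0.3,[0,-12,0],[0,0,0]],[0.3,[0,-18,0],[0,0,0]],[0.3,[0,-18,0],[0,0,0]],[0.3,[0,-12,0],[0,0,0]],[0.3,[0,-5,0],[0,0,0]],[0.3,[0,0,0],[0,0,0]],[0.3,[0,0,0],[0,0,0]]]' 30;  python3 look.py n3;python3 plan.py 520.8 203.7 110 -71.4 10
```

```text
time_s: 51.52
ee_pos: [429.7, 24.4, 40.1]
ee_rot: [-90.0, -0.0, -40.1]
force: [-0.5, -0.5, -1.4]
gripper_width: 36.3
pose [429.3  24.4  39.7] [-90.   0. -40.]
t 51.57 now [429.3  24.4  39.7] [-90.   0. -40.] w 36.5
row shift [-9.29 -7.04 18.13] turn [ 0.01  3.14 -0.  ] x 10
```

View pics/w_n3.png

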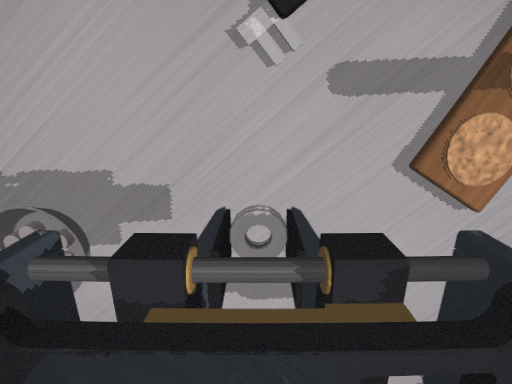

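```bash
python3 -m handwheel '[[0.3,[-9.3,-12,18],[0,3.14,0]],[0.3,[-9.3,-12,18.1],[0,3.14,0]],[0.3,[-9.3,-12,18.1],[0,3.14,0]],[0.3,[-9.3,-12,18.1],[0,3.14,0]],[0.3,[-9.3,-12,18.1],[0,3.14,0]],[0.3,[-9.3,-8,18.1],[0,3.14,0]],[0.3,[-9.3,-2,18.1],[0,3.14,0]],[0.3,[-9.3,0,18.1],[0,3.14,0]],[0.3,[-9.3,0,18.1],[0,3.14,0]],[0.3,[-9.3,0,18.1],[0,3.14,0]]]' 30; python3 -m handwheel '[[0.3,[0,0,0],[0,0,0]],[0.3,[0,0,0],[0,0,0]],[0.3,[0,0,0],[0,0,0]],[0.3,[0,0,0],[0,0,0]],[0.3,[0,0,0],[0,0,0]],[0.3,[0,0,0],[0,0,0]],[0.3,[0,0,0],[0,0,0]],[0.3,[0,0,0],[0,0,0]],[0.3,[0,0,0],[0,0,0]],[0.3,[0,0,0],[0,0,0]]]'; python3 look.py n4 gauge_board,495.2,279.5,.325,0,1; python3 plan.py 520.8 203.7 -21 -71.4 1
```

```text
time_s: 52.4
ee_pos: [520.7, 204.2, 108.7]
ee_rot: [-90.2, -0.0, -71.6]
force: [0.2, 0.0, -0.9]
gripper_width: 36.4
time_s: 53.23
ee_pos: [521.1, 203.4, 110.2]
ee_rot: [-90.0, -0.0, -71.4]
force: [-0.1, 0.6, -1.5]
gripper_width: 36.6
pose [521.1 203.4 110.2] [-90.   -0.  -71.4]
gauge_board 0.76 13177 [257.0, 125.3] edge
  fit (array([491.524, 288.835,   0.331]), np.float64(0.21941066558172473))
t 53.33 now [521.1 203.4 110.2] [-90.   -0.  -71.4] w 36.5
row shift [ -0.34 131.17  -0.22] turn [-0.01 -0.05  0.  ] x 1
```

View pics/w_n4.png

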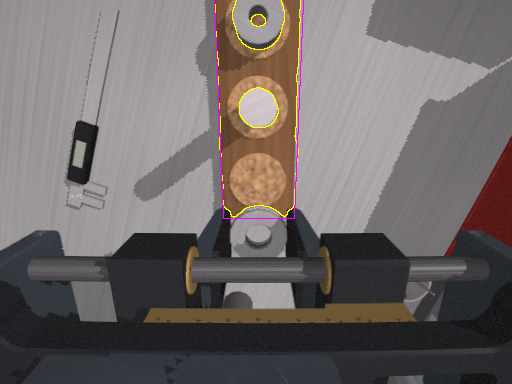

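```bash
python3 -m handwheel '[[0.3,[0,8,0],[0,0,0]],[0.3,[0,16,0],[0,0,0]],[0.3,[0,20,0],[0,0,0]],[0.3,[0,20,0],[0,0,0]],[0.3,[0,20,0],[0,0,0]],[0.3,[0,16,0],[0,0,0]],[0.3,[0,11,0],[0,0,0]],[0.3,[0,7,0],[0,0,0]],[0.3,[0,4,0],[0,0,0]],[0.3,[0,2,0],[0,0,0]]]' 30;python3 -m handwheel '[[0.3,[0,1,0],[0,0,0]],[0.3,[0,1,0],[0,0,0]],[0.3,[0,1,0],[0,0,0]],[0.3,[0,0.8,0],[0,0,0]],[0.3,[0,0.5,0],[0,0,0]],[0.3,[0,0.5,0],[0,0,0]],[0.3,[0,0,0],[0,0,0]],[0.3,[0,0,0],[0,0,0]],[0.3,[0,0,0],[0,0,0]],[0.3,[0,0,0],[0,0,0]]]' 15; python3 plan.py 520.8 203.7 -21 -71.4 1
```

```text
time_s: 54.17
ee_pos: [521.2, 203.5, -14.2]
ee_rot: [-90.0, -0.0, -71.4]
force: [-0.6, -0.3, -1.7]
gripper_width: 36.9
time_s: 55.0
ee_pos: [521.1, 203.5, -18.6]
ee_rot: [-90.0, -0.0, -71.4]
force: [0.1, 0.1, -0.9]
gripper_width: 37.4
t 55.0 now [521.1 203.5 -18.6] [-90.   -0.  -71.4] w 37.4
row shift [-0.33  2.37 -0.24] turn [-0.   -0.04  0.  ] x 1
```

```bash
python3 -m handwheel '[[0.3,[0,1,0],[0,0,0]],[0.3,[0,0.8,0],[0,0,0]],[0.3,[0,0.5,0],[0,0,0]],[0.3,[0,0,0],[0,0,0]],[0.3,[0,0,0],[0,0,0]],[0.65,[0,0,0],[0,0,0]],[0.65,[0,0,0],[0,0,0]],[0.65,[0,0,0],[0,0,0]],[0.65,[0,0,0],[0,0,0]],[0.65,[0,0,0],[0,0,0]]]' 15;python3 -m handwheel '[[0.65,[0,-5,0],[0,0,0]],[0.65,[0,-15,0],[0,0,0]],[0.65,[0,-25,0],[0,0,0]],[0.65,[0,-30,0],[0,0,0]],[0.65,[0,-30,0],[0,0,0]],[0.8,[0,-25,0],[0,0,0]],[0.8,[0,-10,0],[0,0,0]],[0.8,[0,0,0],[0,0,0]],[0.8,[0,0,0],[0,0,0]],[0.8,[0,0,0],[0,0,0]]]' 30; python3 look.py n5 nogo_ring,520.8,203.7,0,14,0 master,495.3,279.5,0,14,0 go_ring,469.7,355.5,0,14,0 gauge_board,495.2,279.5,.325,0,0
```

```text
time_s: 55.83
ee_pos: [521.1, 203.5, -21.0]
ee_rot: [-90.0, -0.0, -71.4]
force: [-0.2, 0.4, -0.1]
gripper_width: 58.7
time_s: 56.67
ee_pos: [519.8, 203.0, 117.2]
ee_rot: [-90.2, -0.0, -71.4]
force: [0.1, 0.3, -1.2]
gripper_width: 73.1
pose [519.7 203.  117. ] [-90.2  -0.  -71.4]
nogo_ring 0.84 753 [257.8, 174.8] 
  fit (array([521.145, 204.224]), np.float64(0.20732832476604723))
master 0.83 1122 [259.2, 107.0] 
  fit (array([495.749, 278.746]), np.float64(0.10803957639337747))
go_ring 0.78 2080 [257.4, 27.1] edge
  fit (array([469.336, 355.657]), np.float64(0.07922804867860422))
gauge_board 0.82 11974 [260.2, 127.1] edge
  fit (array([494.286, 281.611]), np.float64(0.5323528288435098))
```

View pics/w_n5.png

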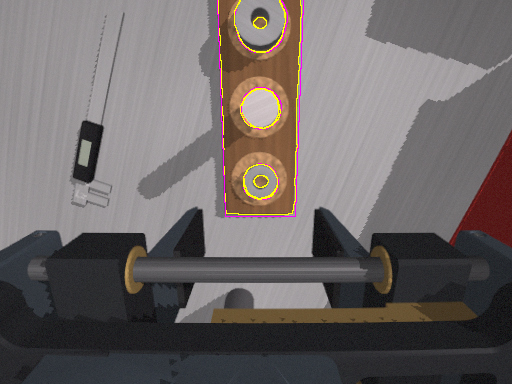

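All three pieces are on their pads: (258,20), (259,107) and (260,181). Last, a check with the fixed cameras.

```bash
python3 - <<'E'
from fit import *
np.set_printoptions(precision=3,suppress=True)
for n in("top","scene"):
    im=env.grab_frame(n).copy(); c=cam(n)
    for k,x,y,a,z in(("nest",512.4,-303.4,.026,64),("bottle",512.6,-303.4,0,74),("oiler",549,27,0,0)):
        for m in env.masks_of(n,k)[:1]: print(n,k,fit(k,[(c,m['region'])],(x,y,a),k=="nest",z))
        s=sil(c,M[k],x,y,a,z,1); im[cv2.morphologyEx(s,cv2.MORPH_GRADIENT,np.ones((2,2),np.uint8))>0]=(255,0,255)
    for m in env.masks_of(n,"caliper")[:1]: print(n,'caliper',m['location'])
    cv2.imwrite(f"pics/f_{n}.png",im[:,:,::-1])
E
```

```text
top nest (array([ 513.829, -303.069,    0.042]), np.float64(0.34351561434610667))
top bottle (array([ 515.062, -304.207]), np.float64(0.1430458577090017))
top oiler (array([550.51 ,  28.616]), np.float64(0.11995104039167692))
scene nest (array([ 513.208, -305.609,    0.072]), np.float64(0.3003053213143355))
scene bottle (array([ 506.284, -304.222]), np.float64(0.22699192143196578))
scene oiler (array([549.699,  26.845]), np.float64(0.17558471192241876))
scene caliper [279.2, 134.6]
```

View pics/f_top.png

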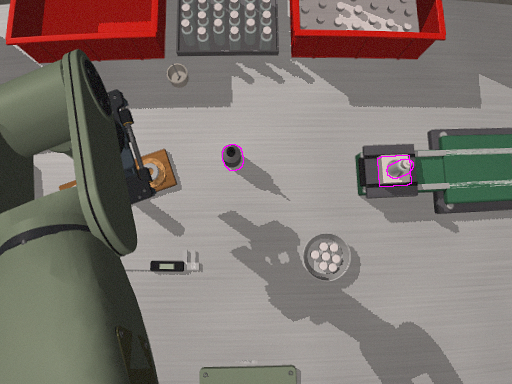

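View pics/f_scene.png

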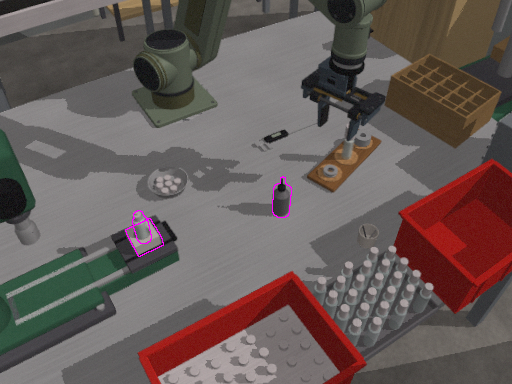

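Everything is in place and the gripper is clear. Handing in.

```bash
python3 -c "
from workcell import env
print(env.job_done()); print(env.state()['time_s'])"
```

```text
the job is handed in; nothing more can be done
None
the job is handed in; nothing more can be done
```

The station is set up and the job is handed in, at about 57 s of the 128 s allowed. No verdict was reported.

**Shuttle**
- **Nest:** It stands on the shuttle plate within about 1 mm of centre by the wrist camera and the arm's readings, and square within about 0.01 rad.
- **Bottle:** It stands upright in the bore, released at floor depth by the arm's height reading.

**Gauge board**
- The master, go ring and no-go ring stand on the middle, left and right pads. Each was within about 1–2 mm of its pad centre in the last wrist pictures.

**Bystanders**
- The oiler fitted within about 2 mm of its starting position. The caliper was in the same place in the last pictures.

**What went wrong or disagreed**
- **Nest grasp:** The first two tries closed above the nest without moving it. The pictures showed the real fingertips about 38 mm behind the reported TCP, so I used that offset for the rest of the job.
- **Final fixed-camera checks:** These fits were rougher because the bottle and nest hide each other. They put the nest within about 2 mm but at up to 0.07 rad. The scene camera put the bottle about 6 mm off, against about 1 mm in the wrist view. I trusted the wrist view because its outlines matched the picture.

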